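# Load the UV-ozone cleaner through its pin-locked tray

## Robot

A 7-joint arm with a two-finger parallel gripper is mounted at the origin on a cart in front of the work surface, level with it; the furniture and walls round the work are solid. World frame = base frame: x ahead of the robot, y to its left, z up, the work surface at z = 0. Lengths are in mm, angles in degrees, forces in N, time in s.
With the tool pointing down it reaches from about 400 to 875 mm from the base axis. Payload 6.5 kg.
Tool frame: the origin (TCP) lies midway between the tips of the shut fingers; the grasp point (between the pads) lies 19 mm behind it; z points along the fingers, x is the direction in which the jaws open and shut, and the axes are right-handed (so a half turn about z gives the same grasp; the last joint's range is limited). The gripper opens to 85 mm and grips with 20 to 120 N. Pads are 22 mm wide; open, the fingers measure 114 mm over their backs; the gripper's body (76 mm by 85 mm) begins 54 mm behind the grasp point. The pads swing forward as they close: fully open they stand 13 mm farther back than shut.
Start: joints at [73.213, 30.733, -0.252, 88.115, 0.149, 61.152, -4.079], TCP at [146.155, -633.347, 194.79] pointing down, gripper open.
Joint ranges: [-154.64, 154.64], [-21.42, 123.67], [-72.66, 72.17], [13.99, 137.28], [-74.86, 254.86], [10.95, 109.41], [-158.01, 158.01]. Speed limits (degrees/s): [136.94, 136.94, 180, 180, 180, 180, 180].

## Interface

Orientations are given as a 3x3 rotation matrix whose columns are the frame's x, y, z axes.
In Python, from bench import bot, eyes, workorder gives the robot as it stands. The module is installed in compiled form; this text tells all that it offers.
- The arm moves only by the tool send_rows, never from a script. Its argument "series" is a list of rows, each an object with "twist": the turn, a rotation vector about the tool's x, y, z in degrees, a list of three; "offset": the shift along the tool's x, y, z in mm, a list of three; "jaw": the gripper's target within -1 to 1 (shut at 1, half-way at 0, fully open at -1). A call has exactly 5 rows; each row is the pose to reach, as a shift and turn from the pose measured when the call began, along the tool's axes at that moment; what a row does not reach only later rows make up. A row lasts 1/12 s, in which the tool goes at most 41.7 mm and 7.16 degrees, less where a joint would pass 70% of its speed; a pose out of reach is approached as far as the arm can. A call with a gripper value outside its range is refused whole. The fingers move at their own pace and stop on an object; "newtons" is the grip in N (left out, the last holds). Time passes only in rows, so rows that repeat a pose let the fingers close, or fill a call up. It gives the time, the measured TCP pose, the force and the opening at its end, in the units of the state.
- bot.state(): the state, without advancing time (a new reading comes with each control period).
- eyes.camera(name): name is "scene" or "top"; returns a dict with "frame" (400x640x3 uint8, blue, green, red), "z_map" (400x640 float32, mm along the optical axis (not along the pixel's ray), 0 where there is no reading), "intrinsics" (3x3 intrinsics, pixels), "k1" (the pictures are not rectified: a ray, as slopes to the right and down, at radius r is drawn at 1 + k1 r^2 times it, then the intrinsics apply), "position" and "orientation" of the camera in the world. Camera axes: x right, y down, z forward; pixel columns grow to the right and rows downward; lengths in mm; the calibration is good to about 2 mm. A picture is of the moment at which its call begins.
- workorder.sign_off(): hands the job in, once; it reports no verdict.
Trained networks look in the newest picture that a camera, given by its name, has taken for a name from the list of things; names that differ only in an ending like _2 or _b are one class to them, and where a whole thing is asked for, a point or a joint stands for the part that bears it (a point fixed in the world has none). Each returns a list of dicts, best first, with "score" (0 to 1); they miss things now and then, are a little off and sometimes report something else, mostly with a low value. They report only what shows in the picture. A call takes as long as a camera call.
- eyes.regions_of(query, camera): "region" (400x640 bool, what is visible of it) and "location" ([column, row] in pixels, amid what is visible of it).
- eyes.tip_of(query, camera): "location" ([column, row] in pixels: a listed point, or the origin of a listed thing).
The state is a dict: "time": time; "qpos": joint angles; "qvel": joint speeds; "effort": joint torques, N m; "position": TCP position; "tool_rot": TCP orientation; "contact_force": force on the tool from outside, world axes, zero at the start; "ft_torque": the same for the moment, N m; "opening": finger opening in mm.
Only numpy, scipy, OpenCV 4.12 (cv2) and the standard library are available. Lean on these libraries where they do the work, as an engineer would, in place of code of your own. Each camera call takes 0.05 s, during which the arm holds its last target. There are 200 camera calls.

## Task

The wafer carriers on the bench are due for UV-ozone cleaning. Take the release pin from its holster, hold the recessed release down with it while you push the locked tray all the way out, put the pin back in its holster, and lay every carrier flat on the tray, side by side. Then push the tray home until its tongue snaps behind the keeper, press the start button once the tray is latched and never while it is out, and leave the bottle, tub and beaker standing where they are.

Things in the scene. Friction and masses are not known exactly. Their poses are not given: they have to be found in the camera images.
- cleaner: the UV-ozone cleaner, a fixed white unit 150 (its x) x 222 (its y) x 85 mm high, amber window in front. Origin under its centre. Its tray comes out of the -y end, to the robot's right; it is turned a few degrees, so use its axes. Behind it a hotplate, 148 mm high. A hood (x over 0.60, y -0.53 to 0.34, 0.53 m up) hangs over the back of the worktop: do not swing the arm out under it
- tray (a joint): how far the tray is out, m: 0 home, 0.228 fully out; it slides along the cleaner's -y axis against about 2 N of friction and stays where it is left. Latched, it has 1.5 mm of play
- tray_floor (a point): centre of the tray's inner floor (moves with the tray, axes as the cleaner's). The floor is 26 mm above the worktop, 120 mm (x) by 204 mm (y) inside, round it a rim 5 mm high and 3 mm thick: room for three carriers in a row along y, 68 mm apart. With the tray fully out the floor begins 18 mm from the housing's end wall (85 mm high) and nothing is above it
- release_mouth (a point): centre of the mouth of the release hole, in the flat top of the lock boss on the tray's outer end (moves with the tray). The boss is 40 mm (x) by 36 mm (y), its top 56 mm above the worktop; the hole is vertical, round, 12 mm wide. 10 mm down in it lies the release button, too deep and narrow for a finger. A keeper bracket 68 mm high stands 20 mm from the hole's centre on the housing side
- release (a joint): how far the release button is down, m: 0 up, 0.008 fully down; sprung, 2.7 N to start, 6.3 N fully down. The tongue is one piece with it: up, it hooks behind the keeper's lip and locks the tray; from 0.005 down it is free, and must be kept down for the tray's first 15 mm. As the tray goes home the lip pushes the sloped tongue down 4.5 mm; it springs up in the last 2 mm
- push_face (a point): centre of the boss's outer vertical face (normal along the cleaner's -y axis), 40 mm wide, from 14 to 56 mm above the worktop, this point at 35 mm: push here to send the tray home; riding over the lip takes 5 to 12 N
- holster (a point): mouth of the pin's holster, a vertical hole 14 mm wide and 33 mm deep in the cleaner's roof, 85 mm above the worktop; the roof around it is flat and the pin's flange rests on it. The pin in it stands up to 169 mm: keep the hand clear of it
- release_pin: the release pin, 0.06 kg, standing in the holster at the start. Black square handle 16 x 16 mm, from 4 to 84 mm above the origin; steel flange 26 mm wide and 4 mm thick under it; below that a steel pin 7 mm thick. Origin: centre of the flange's underside; z along the handle, upward; x and y square to the handle's sides
- pin_tip (a point): the tip of the release pin, 28.5 mm below its origin
- start (a joint): how far the start button is down, m: 0 up, 0.005 fully down, sprung, 5 N
- start_top (a point): centre of the top of the start button, a black button 22 mm wide in a steel ring 38 mm wide on the cleaner's roof, 102 mm above the worktop; pressed straight down
- carrier_1: a wafer carrier: flat round pale dish with fixed lid, 63 mm wide, 12 mm high (its lower 6 mm are 60 mm wide), 0.03 kg. Origin: centre of its underside, z up. May be absent (None). On the bench the spin coater stands behind it, its front from x = 0.535 (y -0.45 to -0.09), sloping back above 80 mm
- carrier_2: a wafer carrier like carrier_1; may be absent (None)
- carrier_3: a wafer carrier like carrier_1; may be absent (None)
- dropper_bottle: bystander: brown dropper bottle 38 mm wide, 80 mm high, behind the tray's path; origin under its centre
- wafer_tub: bystander: round pale tub 68 mm wide, 46 mm high (much taller than a carrier); origin under its centre
- beaker: bystander: glass beaker 54 mm wide, 70 mm high; origin under its centre

How it is judged (in metres and radians):
On the way, in this order (a step that is already met when the one before it is completed fails the run):
1. the pin holds the release down while the tray comes out past the keeper (value of joint release above 0.003 m and contact force between release_pin and release above 0.5 N and value of joint tray above 0.006 m), for 0.1 s.
2. the tray is fully out (value of joint tray above 0.215 m), for 0.2 s.
3. the pin is back in its holster and every carrier lies let go on the tray while it is out (x of carrier_1 in the frame of tray_floor between -0.034 and 0.034 m and y of carrier_1 in the frame of tray_floor between -0.077 and 0.077 m and z of carrier_1 in the frame of tray_floor between -0.004 and 0.005 m and angle between each of carrier_1, carrier_2, carrier_3's own z axis and vertical below 0.08 rad and x of carrier_2 in the frame of tray_floor between -0.034 and 0.034 m and y of carrier_2 in the frame of tray_floor between -0.077 and 0.077 m and z of carrier_2 in the frame of tray_floor between -0.004 and 0.005 m and x of carrier_3 in the frame of tray_floor between -0.034 and 0.034 m and y of carrier_3 in the frame of tray_floor between -0.077 and 0.077 m and z of carrier_3 in the frame of tray_floor between -0.004 and 0.005 m and contact force between the fingers and carrier_1 below 0.1 N and contact force between the fingers and carrier_2 below 0.1 N and contact force between the fingers and carrier_3 below 0.1 N and horizontal distance between release_pin and holster below 0.007 m and z of release_pin in the frame of holster below 0.004 m and angle between release_pin's own z axis and vertical below 0.1 rad and value of joint tray above 0.19 m), for 0.2 s.
4. the tray is home and its tongue has snapped behind the keeper (value of joint tray below 0.003 m and value of joint release below 0.0012 m), for 0.2 s.
5. the start button is pressed with the tray latched (all of step 4 and value of joint start above 0.003 m), for 0.05 s.
At the end, for the whole second after the job is handed in: tray home (3 mm) with its tongue up behind the keeper; every carrier present flat on the tray floor inside the rim, none on another; pin upright in its holster, flange on the roof (4 mm); start button up again; bottle, tub and beaker standing within 35 mm of where they were (all of step 4 and x of carrier_1 in the frame of tray_floor between -0.034 and 0.034 m and y of carrier_1 in the frame of tray_floor between -0.077 and 0.077 m and z of carrier_1 in the frame of tray_floor between -0.004 and 0.005 m and angle between each of carrier_1, carrier_2, carrier_3's own z axis and vertical below 0.08 rad and x of carrier_2 in the frame of tray_floor between -0.034 and 0.034 m and y of carrier_2 in the frame of tray_floor between -0.077 and 0.077 m and z of carrier_2 in the frame of tray_floor between -0.004 and 0.005 m and x of carrier_3 in the frame of tray_floor between -0.034 and 0.034 m and y of carrier_3 in the frame of tray_floor between -0.077 and 0.077 m and z of carrier_3 in the frame of tray_floor between -0.004 and 0.005 m and horizontal distance between release_pin and holster below 0.007 m and z of release_pin in the frame of holster below 0.004 m and angle between release_pin's own z axis and vertical below 0.1 rad and value of joint start below 0.002 m and linear speed of each of carrier_1, carrier_2, carrier_3 below 0.02 m/s and distance of each of dropper_bottle, wafer_tub, beaker from where it was at the start of the episode below 0.035 m and angle between each of dropper_bottle, wafer_tub, beaker's own z axis and vertical below 0.15 rad); the robot touches nothing.
It fails at once if the start button is pressed while the tray is out (value of joint start above 0.003 m and value of joint tray above 0.006 m).
It fails at once if the bottle, the tub or the beaker is knocked over or shoved more than 35 mm (distance of any of dropper_bottle, wafer_tub, beaker from where it was at the start of the episode above 0.035 m or angle between any of dropper_bottle, wafer_tub, beaker's own z axis and vertical above 0.35 rad).
Of carrier_1, carrier_2, carrier_3 only 2 to 3 are there at a start; the rules pass over those that are not, and their reading is None.
At some moment in a run one of carrier_1, carrier_2, carrier_3 may be knocked a few centimetres aside while the robot is not near it.
It also fails if it takes over 208 s, if anything falls off the work surface, if the arm or the gripper's body presses on something with over 40 N, if the wrist force passes 120 N, or if a joint passes its speed limit or range.

## Working session

There is one attempt and no reset: what is moved stays moved. The work goes in short steps, Python scripts to look and compute and a tool call to move; the robot and the scene stay as the last step left them, time stands still between calls to the robot, and variables do not carry over. Pictures are saved under pics/ and viewed, about 12 in all and at most 16, crops included, and the job is handed in when it is done.

Besides the shell and the picture viewer there is one more tool, called after "Emit:" as name([rows], argument=value, ...), one row to a line, values as JSON. send_rows: Moves the arm, as the interface text tells. Its arguments: {"type":"object","properties":{"series":{"type":"array"},"newtons":{"type":"number"}},"required":["series"]}

```bash
mkdir -p pics; ls; cat > h.py <<'E'
import numpy as np, cv2, json
from bench import bot, eyes, workorder
def cam(n): return eyes.camera(n)
def ray(c,px):
    K=np.array(c["intrinsics"]);k=c["k1"]
    d=(np.array(px,float)-K[:2,2])/[K[0,0],K[1,1]]
    u=d.copy()
    for _ in range(20): u=d/(1+k*(u@u))
    return np.array([u[0],u[1],1.])
def at_z(c,px,z):
    r=np.array(c["orientation"])@ray(c,px);p=np.array(c["position"]);return p+r*(z-p[2])/r[2]
def cloud(c,mask):
    vs,us=np.nonzero(mask&(c["z_map"]>0))
    R=np.array(c["orientation"]);p=np.array(c["position"])
    return np.array([p+R@(ray(c,(u,v))*c["z_map"][v,u]) for u,v in zip(us,vs)])
def proj(c,P):
    q=np.array(c["orientation"]).T@(np.array(P)-np.array(c["position"]));u=q[:2]/q[2]
    u=u*(1+c["k1"]*(u@u));K=np.array(c["intrinsics"]);return u*[K[0,0],K[1,1]]+K[:2,2]
def st():
    s=bot.state();print("t",s["time"],"p",np.round(s["position"],1),"F",np.round(s["contact_force"],1),"op",round(s["opening"],1));print(np.round(s["tool_rot"],3).tolist(),np.round(s["qpos"],1))
    return s
E
python3 - <<'E'
from h import *
st()
z={"push_face":35,"release_mouth":56,"holster":85,"start_top":102,"tray_floor":26,"pin_tip":56.5,"cleaner":0,"release_pin":85,"carrier_1":0,"dropper_bottle":0,"wafer_tub":0,"beaker":0}
for n in ("top","scene"):
    c=cam(n);cv2.imwrite(f"pics/{n}0.png",c["frame"]);print(n,np.round(c["position"]),np.round(c["orientation"],2).tolist())
    for k,h in z.items():
        for d in eyes.tip_of(k,n)[:4]: print(k,round(d["score"],2),np.round(d["location"]),np.round(at_z(c,d["location"],h),1))
E
```

```text
pics
t 0.0 p [ 145.9 -632.7  193.9] F [ 0.5  0.9 -0.4] op 85.6
[[0.225, -0.974, -0.001], [-0.974, -0.225, 0.002], [-0.002, 0.0, -1.0]] [73.2 30.8 -0.3 88.2  0.2 61.2 -4.1]
top [ 282.  -47. 1489.] [[-0.0, -0.99, 0.15], [-1.0, 0.0, 0.01], [-0.01, -0.15, -0.99]]
push_face 0.79 [274. 206.] [487.9 129.6  35. ]
release_mouth 0.83 [263. 209.] [474.9 164.   56. ]
release_mouth 0.4 [442. 230.] [ 402.7 -453.9   56. ]
holster 0.92 [205. 195.] [520.6 357.8  85. ]
start_top 0.42 [234. 217.] [441.3 253.3 102. ]
tray_floor 0.62 [264. 209.] [478.6 165.9  26. ]
pin_tip 0.58 [317. 173.] [601.3 -22.7  56.5]
pin_tip 0.44 [208. 199.] [512.  357.4  56.5]
cleaner 0.87 [227. 212.] [473.  301.3   0. ]
release_pin 0.74 [413. 223.] [ 423.5 -347.7   85. ]
release_pin 0.45 [208. 198.] [509.1 348.1  85. ]
carrier_1 0.82 [415. 224.] [ 425.6 -374.2    0. ]
carrier_1 0.68 [390. 219.] [ 447.  -285.6    0. ]
carrier_1 0.63 [368. 227.] [ 416.4 -203.8    0. ]
dropper_bottle 0.64 [314. 174.] [609.8 -11.9   0. ]
wafer_tub 0.67 [439. 216.] [ 455.8 -461.6    0. ]
beaker 0.58 [442. 232.] [ 398.1 -467.9    0. ]
scene [  367. -1378.   793.] [[0.99, -0.06, 0.08], [-0.1, -0.47, 0.88], [-0.01, -0.88, -0.47]]
push_face 0.87 [309. 185.] [461.8 146.6  35. ]
push_face 0.62 [304. 248.] [ 417.4 -263.3   35. ]
release_mouth 0.76 [311. 177.] [473.6 166.9  56. ]
holster 0.94 [320. 154.] [521.7 316.4  85. ]
tray_floor 0.37 [318. 157.] [524.3 426.5  26. ]
pin_tip 0.53 [320. 160.] [523.8 328.9  56.5]
cleaner 0.61 [312. 176.] [486.7 296.    0. ]
release_pin 0.56 [318. 149.] [520.3 374.8  85. ]
carrier_1 0.75 [303. 245.] [ 419.2 -195.8    0. ]
carrier_1 0.6 [310. 280.] [ 425.2 -369.7    0. ]
carrier_1 0.57 [312. 262.] [ 440.1 -289.1    0. ]
wafer_tub 0.83 [328. 300.] [ 467.3 -458.8    0. ]
beaker 0.87 [302. 304.] [ 397.5 -469.5    0. ]
```

```bash
python3 - <<'E'
import cv2,numpy as np
a=cv2.imread("pics/top0.png")[140:260,170:370];b=cv2.imread("pics/scene0.png")[120:240,240:440]
cv2.imwrite("pics/a.png",np.vstack([cv2.resize(a,None,fx=2.5*1,fy=2.5,interpolation=2),cv2.resize(b,None,fx=2.5,fy=2.5,interpolation=2)]))
E
```

```text
(no output)
```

View pics/a.png

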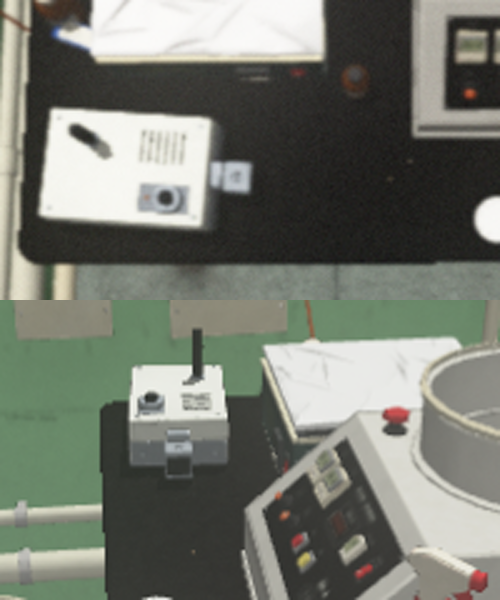

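View pics/top0.png

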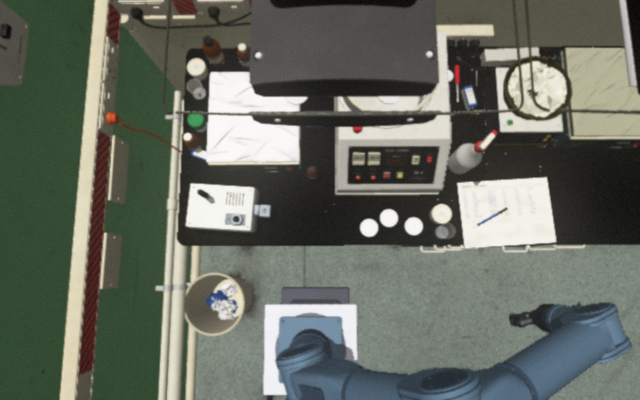

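```bash
python3 - <<'E'
from h import *
for n in ("top","scene"):
    c=cam(n)
    big=np.zeros((400,640),bool)
    if n=="top": big[175:240,178:280]=1
    else: big[125:200,280:340]=1
    P=cloud(c,big)
    np.save(f"{n}_P.npy",P)
    roof=P[(P[:,2]>78)&(P[:,2]<93)&(P[:,0]>350)&(P[:,0]<620)&(P[:,1]>150)]
    print(n,len(roof),"roof z",roof[:,2].mean(), cv2.minAreaRect(roof[:,:2].astype(np.float32)), np.round(cv2.boxPoints(cv2.minAreaRect(roof[:,:2].astype(np.float32)))))
    b=P[(P[:,2]>48)&(P[:,2]<64)&(P[:,1]<185)&(P[:,0]>430)&(P[:,0]<520)]
    print("boss",len(b),np.round(b.mean(0),1),b.min(0),b.max(0))
    h=P[(P[:,2]>110)&(P[:,1]<450)&(P[:,0]<560)]
    print("pin",len(h),np.round(h.mean(0),1) if len(h) else "",np.ptp(h,axis=0))
    s=P[(P[:,2]>95)&(P[:,2]<108)&(P[:,0]<490)]
    print("start",len(s),np.round(np.median(s,0),1) if len(s) else "")
    if n=="top":
        for nm,px in (("corner",(190.8,183.2)),("c2",(254.8,188)),("c3",(251.2,232)),("c4",(186,226.4)),("pinbase",(213.2,202)),("boss",(264.5,211))): print(nm,at_z(c,px,56 if nm=="boss" else 85).round(1))
        print("start",at_z(c,(236.4,218.8),102))
    cv2.imwrite(f"pics/{n}1.png",c["frame"])
    for q in ("carrier_1","wafer_tub","beaker","dropper_bottle"):
        for d in eyes.regions_of(q,n)[:4]:
            R=cloud(c,d["region"]); 
            if len(R)<8: continue
            print(q,round(d["score"],2),len(R),np.round(np.median(R,0),1),"rng",np.round((R.min(0)+R.max(0))/2,1),np.round(np.ptp(R,axis=0)))
a=cv2.imread("pics/top1.png")[175:245,180:280];b=cv2.imread("pics/scene1.png")[125:200,270:350]
cv2.imwrite("pics/b.png",cv2.resize(a,None,fx=8,fy=8,interpolation=2))
E
```

```text
top 2633 roof z 85.79725649570709 ((481.45916748046875, 305.4759216308594), (223.76495361328125, 150.10549926757812), 86.14057159423828) [[399. 199.]
 [549. 189.]
 [564. 412.]
 [414. 422.]]
boss 131 [471.8 158.4  56.3] [450.49629951 138.58825663  48.49805406] [490.45964964 180.16049011  63.79676661]
pin 61 [514.3 345.6 148.5] [ 97.04024286 120.74937786  63.39605447]
start 69 [436.4 246.2  99.9]
corner [561.9 409.6  85. ]
c2 [544.3 188.6  85. ]
c3 [393.6 197.4  85. ]
c4 [413.  419.1  85. ]
pinbase [496.3 329.8  85. ]
boss [468.6 158.   56. ]
start [436.54714883 245.13673156 102.        ]
carrier_1 0.76 253 [ 419.3 -360.6   11.7] rng [ 420.9 -361.4    8.3] [61. 62. 23.]
carrier_1 0.55 205 [ 447.9 -278.5   11.7] rng [ 447.9 -279.1   11.4] [58. 52. 20.]
wafer_tub 0.54 348 [ 457.5 -448.5   44.7] rng [ 458.  -453.4   25.9] [64. 69. 58.]
beaker 0.81 267 [ 401.7 -473.5   27.4] rng [ 403.3 -475.1   32.5] [62. 74. 86.]
scene 971 roof z 85.89987530088646 ((468.6560363769531, 430.9281311035156), (479.9170227050781, 250.1675567626953), 83.61127471923828) [[318. 206.]
 [566. 179.]
 [620. 655.]
 [371. 683.]]
boss 97 [473.9 160.1  55.6] [439.76760709 134.02127704  48.1125827 ] [511.86844649 184.30517906  63.99143043]
pin 60 [519.1 346.6 142.3] [17.00463767 25.85851912 64.14266819]
start 52 [432.8 244.9  98.7]
carrier_1 0.76 263 [ 449.9 -286.6   11.6] rng [ 451.  -279.1    8.3] [64. 66. 15.]
carrier_1 0.59 237 [ 415.1 -213.8   11.8] rng [ 415.  -202.7    7.3] [62. 83. 21.]
carrier_1 0.55 152 [ 426.5 -358.4   11.8] rng [ 421.6 -390.7   38.2] [ 55. 107.  65.]
wafer_tub 0.79 692 [ 460.2 -476.1   43.3] rng [ 465.4 -432.    23.3] [ 76. 127.  54.]
beaker 0.57 621 [ 398.7 -483.3   46.4] rng [ 399.3 -467.2   37. ] [53. 57. 73.]
```

View pics/b.png

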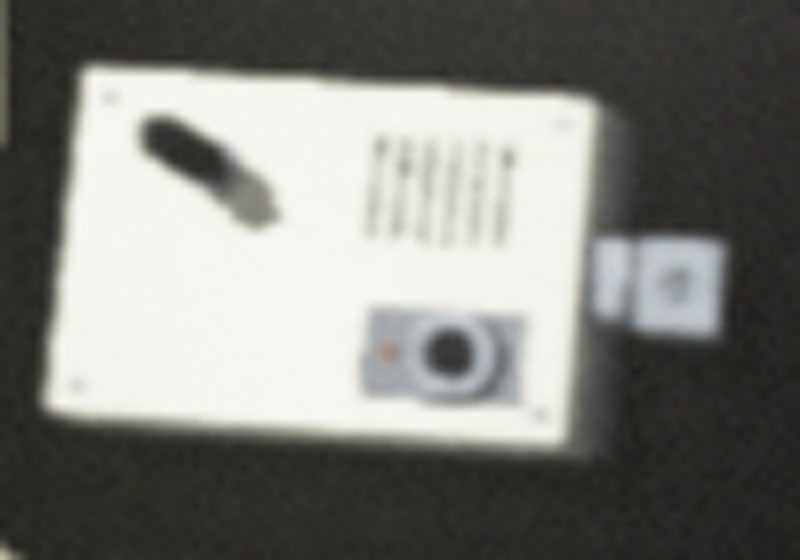

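```bash
python3 - <<'E'
from h import *
for n in ("top","scene"):
    P=np.load(f"{n}_P.npy")
    for lo,hi in ((95,110),(110,130),(130,150),(150,164),(164,175)):
        h=P[(P[:,2]>lo)&(P[:,2]<hi)&(P[:,0]>485)&(P[:,0]<550)&(P[:,1]>310)&(P[:,1]<390)]
        if len(h): print(n,lo,len(h),np.median(h,0).round(1),h.min(0).round(),h.max(0).round())
c=cam("top")
f=lambda x,y:((x+.5)/8-.5+180,(y+.5)/8-.5+175)
print("fl",at_z(c,f(250,197),87),"base",at_z(c,f(262,213),85),"top",at_z(c,f(158,133),169),"hole",at_z(c,f(678,285),56),"start",at_z(c,f(450,350),102),[at_z(c,f(*p),85).round(1) for p in ((82,65),(597,97),(568,445),(45,412))])
c=cam("scene")
print(proj(c,(519,349,169)),proj(c,(519,349,85)),proj(c,(506,338,85)),proj(c,(506,338,169)))
for d in eyes.regions_of("release_pin","scene")[:2]: R=d["region"];v,u=np.nonzero(R);print(d["score"],u.min(),u.max(),v.min(),v.max())
cv2.imwrite("pics/c.png",cv2.resize(c["frame"][125:200,275:355],None,fx=8,fy=8,interpolation=2))
E
```

```text
top 95 7 [513.4 345.3 103.4] [511. 342.  95.] [523. 357. 109.]
top 110 12 [514.2 346.8 120.5] [511. 343. 111.] [528. 358. 125.]
top 130 15 [513.9 345.3 140.8] [511. 342. 131.] [529. 358. 147.]
top 150 9 [512.2 347.1 154.9] [511. 345. 151.] [526. 356. 162.]
top 164 23 [518.7 350.2 169.7] [512. 343. 165.] [526. 358. 174.]
scene 95 15 [520.2 345.5 103.7] [512. 339.  95.] [529. 353. 110.]
scene 110 18 [518.4 346.2 121.4] [512. 336. 110.] [526. 359. 130.]
scene 130 19 [519.7 345.7 141.2] [512. 333. 130.] [529. 355. 149.]
scene 150 14 [520.4 347.5 156.5] [513. 338. 150.] [526. 354. 162.]
scene 164 9 [518.2 346.8 168.5] [513. 342. 164.] [525. 358. 174.]
fl [505.71532593 337.76265523  87.        ] base [499.10396832 332.90703411  85.        ] top [518.86195694 353.46132594 169.        ] hole [471.41697915 158.68449917  56.        ] start [438.19346772 247.15611587 102.        ] [array([563.8, 413. ,  85. ]), array([548.9, 190.8,  85. ]), array([399.7, 199.7,  85. ]), array([414.2, 421.9,  85. ])]
[318.39702316 131.60496079] [318.66850824 151.17152653] [315.72204365 152.34567168] [315.38736269 132.68582296]
```

View pics/c.png

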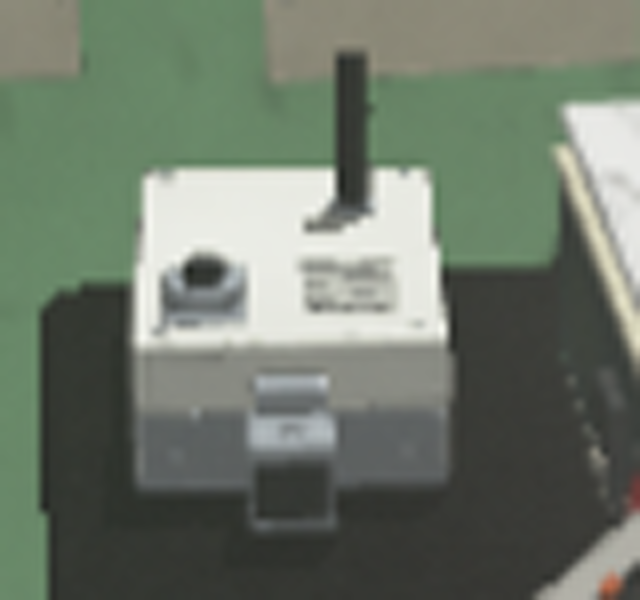

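Emit:
send_rows([
  {"twist": [0,0,-7],"offset": [-16,-35,-10],"jaw": -1},
  {"twist": [0,0,-14],"offset": [-32,-70,-20],"jaw": -1},
  {"twist": [0,0,-21],"offset": [-47,-104,-30],"jaw": -1},
  {"twist": [0,0,-28],"offset": [-63,-139,-40],"jaw": -1},
  {"twist": [0,0,-35],"offset": [-79,-174,-50],"jaw": -1},
])

```text
time: 2.37
position: [299.1, -516.1, 245.5]
tool_rot: [[0.747, -0.665, 0.0], [-0.665, -0.747, -0.001], [0.0, 0.0, -1.0]]
contact_force: [0.6, -0.9, 0.3]
opening: 85.6
```

```bash
cat >> h.py <<'E'
YAW=-3.8
def need(tgt,yaw=YAW,up=(0,0)):
    from scipy.spatial.transform import Rotation as Ro
    s=bot.state();T=np.array(s["tool_rot"]);p=np.array(s["position"])
    a=np.radians(yaw);G=np.array([[np.cos(a),np.sin(a),0],[np.sin(a),-np.cos(a),0],[0,0,-1]])
    print("offset",(T.T@(np.array(tgt)-p)).round(1).tolist(),"twist",Ro.from_matrix(T.T@G).as_rotvec(degrees=True).round(2).tolist())
E
python3 -c "
from h import *
st();need((450,-400,250))"
```

```text
t 2.3667 p [ 299.1 -516.1  245.5] F [ 0.6 -0.9  0.3] op 85.6
[[0.747, -0.665, 0.0], [-0.665, -0.747, -0.001], [0.0, 0.0, -1.0]] [ 63.7  23.1 -10.9  93.    4.7  64.3   9.9]
offset [35.5, -187.1, -4.6] twist [0.03, -0.01, -37.88]
```

Emit:
send_rows([
  {"twist": [0,0,-7.1],"offset": [7,-38,0],"jaw": -1},
  {"twist": [0,0,-14.2],"offset": [14,-75,0],"jaw": -1},
  {"twist": [0,0,-21.3],"offset": [21,-112,0],"jaw": -1},
  {"twist": [0,0,-28.4],"offset": [28,-150,0],"jaw": -1},
  {"twist": [0,0,-35.5],"offset": [35,-187,0],"jaw": -1},
])

```text
time: 2.78
position: [450.9, -398.3, 245.7]
tool_rot: [[0.995, -0.102, 0.0], [-0.102, -0.995, -0.001], [0.0, 0.001, -1.0]]
contact_force: [0.5, -1.0, -0.4]
opening: 85.5
```

Emit:
send_rows([
  {"twist": [0,0,-2],"offset": [0,-40,0],"jaw": -1},
  {"twist": [0,0,-2],"offset": [0,-80,0],"jaw": -1},
  {"twist": [0,0,-2],"offset": [0,-120,0],"jaw": -1},
  {"twist": [0,0,-2],"offset": [0,-160,0],"jaw": -1},
  {"twist": [0,0,-2],"offset": [0,-200,0],"jaw": -1},
])

```text
time: 3.2
position: [471.1, -197.6, 245.7]
tool_rot: [[0.998, -0.067, 0.001], [-0.067, -0.998, -0.001], [0.001, 0.001, -1.0]]
contact_force: [1.3, 0.5, -0.1]
opening: 85.5
```

Emit:
send_rows([
  {"twist": [0,0,0],"offset": [0,-40,0],"jaw": -1},
  {"twist": [0,0,0],"offset": [0,-80,0],"jaw": -1},
  {"twist": [0,0,0],"offset": [0,-120,0],"jaw": -1},
  {"twist": [0,0,0],"offset": [0,-160,0],"jaw": -1},
  {"twist": [0,0,0],"offset": [0,-200,0],"jaw": -1},
])

```text
time: 3.62
position: [484.4, 3.6, 245.8]
tool_rot: [[0.998, -0.068, 0.002], [-0.068, -0.998, -0.002], [0.002, 0.002, -1.0]]
contact_force: [1.1, 0.4, 0.5]
opening: 85.6
```

```bash
python3 -c "
from h import *
st();need((519,350,250))"
```

```text
t 3.6167 p [484.4   3.6 245.8] F [1.1 0.4 0.5] op 85.6
[[0.998, -0.068, 0.002], [-0.068, -0.998, -0.002], [0.002, 0.002, -1.0]] [ 23.7  14.1 -34.3 107.7   9.2  60.8 -18.2]
offset [11.0, -347.9, -4.8] twist [0.1, -0.09, -0.09]
```

Emit:
send_rows([
  {"twist": [0,0,0],"offset": [1,-35,0],"jaw": -1},
  {"twist": [0,0,0],"offset": [2,-70,0],"jaw": -1},
  {"twist": [0,0,0],"offset": [3,-105,0],"jaw": -1},
  {"twist": [0,0,0],"offset": [4,-140,0],"jaw": -1},
  {"twist": [0,0,0],"offset": [5.5,-174,0],"jaw": -1},
])

```text
time: 4.03
position: [501.7, 178.6, 245.8]
tool_rot: [[0.998, -0.068, 0.002], [-0.068, -0.998, -0.002], [0.002, 0.002, -1.0]]
contact_force: [1.5, -0.3, 1.2]
opening: 85.3
```

Emit:
send_rows([
  {"twist": [0,0,0],"offset": [1,-35,0],"jaw": -1},
  {"twist": [0,0,0],"offset": [2,-70,0],"jaw": -1},
  {"twist": [0,0,0],"offset": [3,-105,0],"jaw": -1},
  {"twist": [0,0,0],"offset": [4,-140,0],"jaw": -1},
  {"twist": [0,0,0],"offset": [5.5,-174,0],"jaw": -1},
])

```text
time: 4.45
position: [519.0, 353.5, 245.4]
tool_rot: [[0.998, -0.068, 0.002], [-0.068, -0.998, -0.002], [0.002, 0.002, -1.0]]
contact_force: [0.6, 0.5, 0.5]
opening: 85.7
```

```bash
python3 -c "
from h import *
st();need((519,350,111))
c=cam('scene');cv2.imwrite('pics/d.png',np.hstack([cv2.resize(c['frame'][60:210,250:370],None,fx=3.3,fy=3.3,interpolation=2),cv2.resize(cam('top')['frame'][140:290,170:290],None,fx=3.3,fy=3.3,interpolation=2)]))"
```

```text
t 4.45 p [519.  353.5 245.4] F [0.6 0.5 0.5] op 85.7
[[0.998, -0.068, 0.002], [-0.068, -0.998, -0.002], [0.002, 0.002, -1.0]] [-12.8  30.6 -37.6  86.9  19.6  69.1 -57.4]
offset [-0.1, 3.2, 134.4] twist [0.11, -0.14, -0.1]
```

View pics/d.png

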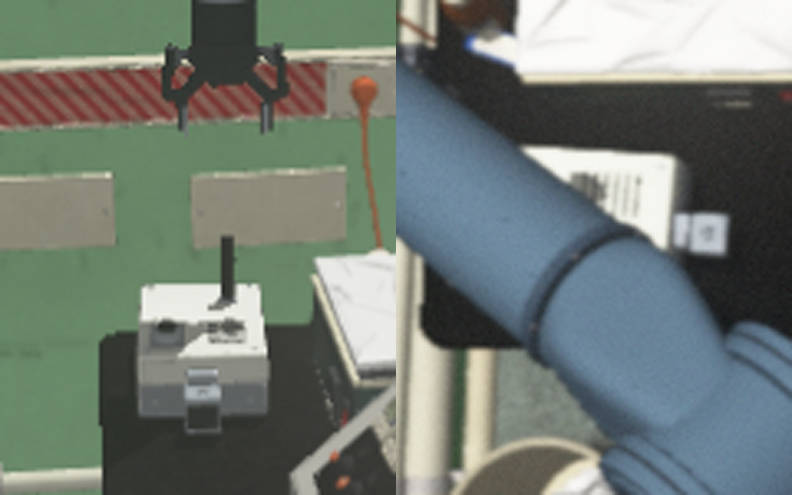

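Emit:
send_rows([
  {"twist": [0,0,0],"offset": [0,3,30],"jaw": -1},
  {"twist": [0,0,0],"offset": [0,3,58],"jaw": -1},
  {"twist": [0,0,0],"offset": [0,3,85],"jaw": -1},
  {"twist": [0,0,0],"offset": [0,3,110],"jaw": -1},
  {"twist": [0,0,0],"offset": [0,3,134],"jaw": -1},
])

```text
time: 4.97
position: [516.7, 355.1, 110.0]
tool_rot: [[0.998, -0.061, 0.001], [-0.061, -0.998, 0.002], [0.0, -0.002, -1.0]]
contact_force: [0.3, 1.0, -0.5]
opening: 85.4
```

Emit:
send_rows([
  {"twist": [0,0,0],"offset": [0,0,0],"jaw": 0.2},
  {"twist": [0,0,0],"offset": [0,0,0],"jaw": 0.4},
  {"twist": [0,0,0],"offset": [0,0,0],"jaw": 0.6},
  {"twist": [0,0,0],"offset": [0,0,0],"jaw": 1},
  {"twist": [0,0,0],"offset": [0,0,0],"jaw": 1},
], newtons=60)

```text
time: 5.38
position: [517.7, 355.8, 111.8]
tool_rot: [[0.998, -0.062, 0.003], [-0.062, -0.998, 0.004], [0.003, -0.004, -1.0]]
contact_force: [0.3, -0.2, 0.9]
opening: 25.8
```

Emit:
send_rows([
  {"twist": [0,0,0],"offset": [0,0,0],"jaw": 1},
  {"twist": [0,0,0],"offset": [0,0,0],"jaw": 1},
  {"twist": [0,0,0],"offset": [0,0,0],"jaw": 1},
  {"twist": [0,0,0],"offset": [0,0,0],"jaw": 1},
  {"twist": [0,0,0],"offset": [0,0,0],"jaw": 1},
], newtons=60)

```text
time: 5.8
position: [518.0, 356.0, 112.2]
tool_rot: [[0.998, -0.062, 0.004], [-0.062, -0.998, 0.004], [0.003, -0.004, -1.0]]
contact_force: [0.0, -0.5, 1.9]
opening: 15.5
```

```bash
python3 -c "
from h import *
st();need((519,350,111))"
```

```text
t 5.8 p [518.  356.  112.2] F [ 0.  -0.5  1.9] op 15.5
[[0.998, -0.062, 0.004], [-0.062, -0.998, 0.004], [0.003, -0.004, -1.0]] [-14.9  38.4 -34.4  94.1  25.2  55.2 -61.6]
offset [1.4, 6.0, 1.2] twist [-0.24, -0.19, 0.27]
```

Emit:
send_rows([
  {"twist": [0,0,0],"offset": [0,0,0],"jaw": 0.4},
  {"twist": [0,0,0],"offset": [0,0,0],"jaw": 0.4},
  {"twist": [0,0,0],"offset": [0,0,0],"jaw": 0.4},
  {"twist": [0,0,0],"offset": [0.5,3,1],"jaw": 0.4},
  {"twist": [0,0,0.3],"offset": [1,5.5,1],"jaw": 0.4},
], newtons=60)

```text
time: 6.22
position: [518.5, 350.1, 110.9]
tool_rot: [[0.998, -0.067, 0.003], [-0.067, -0.998, 0.004], [0.003, -0.004, -1.0]]
contact_force: [-0.0, 0.6, 0.5]
opening: 25.7
```

Emit:
send_rows([
  {"twist": [0,0,0],"offset": [0,0,0],"jaw": 0.4},
  {"twist": [0,0,0],"offset": [0,0,0],"jaw": 1},
  {"twist": [0,0,0],"offset": [0,0,0],"jaw": 1},
  {"twist": [0,0,0],"offset": [0,0,0],"jaw": 1},
  {"twist": [0,0,0],"offset": [0,0,0],"jaw": 1},
], newtons=60)

```text
time: 6.63
position: [518.6, 349.7, 111.0]
tool_rot: [[0.998, -0.067, 0.003], [-0.067, -0.998, 0.003], [0.003, -0.003, -1.0]]
contact_force: [-0.9, -2.4, 3.0]
opening: 14.4
```

Emit:
send_rows([
  {"twist": [0,0,0],"offset": [0,0,-15],"jaw": 1},
  {"twist": [0,0,0],"offset": [0,0,-30],"jaw": 1},
  {"twist": [0,0,0],"offset": [0,0,-45],"jaw": 1},
  {"twist": [0,0,0],"offset": [0,0,-60],"jaw": 1},
  {"twist": [0,0,0],"offset": [0,0,-60],"jaw": 1},
], newtons=60)

```text
time: 7.05
position: [519.6, 351.5, 173.9]
tool_rot: [[0.998, -0.067, 0.007], [-0.067, -0.998, 0.007], [0.007, -0.007, -1.0]]
contact_force: [1.0, 0.3, -0.4]
opening: 14.2
```

```bash
python3 -c "
from h import *
st();need((471.4,158.7,150))
c=cam('scene');cv2.imwrite('pics/e.png',cv2.resize(c['frame'][90:190,275:355],None,fx=6,fy=6,interpolation=2))
for n in ('scene','top'):
  c=cam(n)
  for q in ('release_pin','pin_tip'):
    for d in eyes.tip_of(q,n)[:2]: print(n,q,d['score'],d['location'])
c=cam('scene');print(proj(c,(518,350,116.5)))"
```

```text
t 7.05 p [519.6 351.5 173.9] F [ 1.   0.3 -0.4] op 14.2
[[0.998, -0.067, 0.007], [-0.067, -0.998, 0.007], [0.007, -0.007, -1.0]] [-13.1  34.1 -36.3  91.8  22.3  60.9 -59.3]
offset [-35.4, 195.7, 22.2] twist [-0.41, -0.37, -0.02]
scene release_pin 0.5 [320.1, 133.2]
scene pin_tip 0.56 [320.4, 142.8]
top pin_tip 0.74 [438.7, 232.4]
[318.29842815 143.84749569]
```

View pics/e.png

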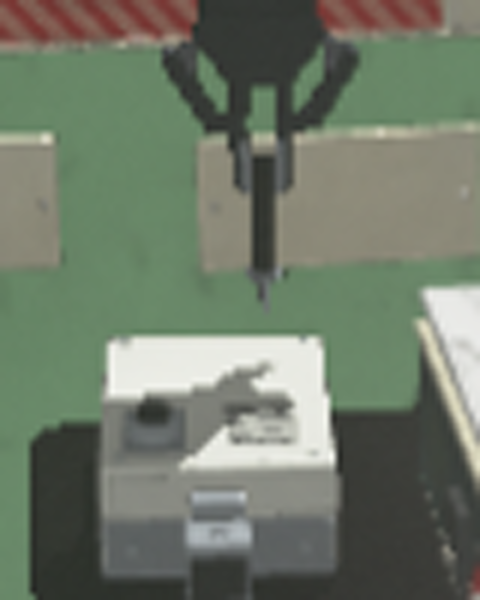

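```bash
python3 - <<'E'
from h import *
c=cam("scene")
m=np.zeros((400,640),bool);m[85:150,295:345]=1
P=cloud(c,m);np.set_printoptions(suppress=True)
P=P[(P[:,1]<450)&(P[:,1]>250)&(P[:,2]>95)]
for z in range(95,330,8):
    q=P[(P[:,2]>=z)&(P[:,2]<z+8)]
    if len(q): print(z,len(q),"x",q[:,0].min().round(),q[:,0].max().round(),"y med",np.median(q[:,1]).round(1))
E
```

```text
111 1 x 622.0 622.0 y med 347.1
119 4 x 518.0 522.0 y med 359.6
127 2 x 518.0 522.0 y med 360.5
135 4 x 518.0 522.0 y med 358.2
143 13 x 510.0 531.0 y med 353.1
151 7 x 513.0 525.0 y med 349.5
159 5 x 514.0 525.0 y med 348.6
167 10 x 513.0 525.0 y med 348.6
175 6 x 514.0 526.0 y med 349.7
183 8 x 513.0 526.0 y med 348.1
191 9 x 514.0 525.0 y med 347.2
199 9 x 510.0 526.0 y med 349.5
207 10 x 505.0 529.0 y med 346.0
215 20 x 502.0 537.0 y med 343.9
223 24 x 498.0 537.0 y med 342.8
231 20 x 498.0 538.0 y med 341.6
239 9 x 498.0 534.0 y med 340.9
247 26 x 482.0 556.0 y med 335.1
255 37 x 479.0 560.0 y med 335.7
263 30 x 471.0 565.0 y med 337.8
271 35 x 464.0 568.0 y med 336.1
279 40 x 461.0 572.0 y med 337.1
287 50 x 456.0 579.0 y med 335.2
295 65 x 456.0 581.0 y med 337.5
303 58 x 462.0 578.0 y med 335.1
311 53 x 476.0 557.0 y med 335.3
319 38 x 480.0 558.0 y med 335.9
327 21 x 481.0 554.0 y med 330.0
```

Emit:
send_rows([
  {"twist": [0,0,0],"offset": [-7,38,0],"jaw": 1},
  {"twist": [-0.2,-0.2,0],"offset": [-14,76,0],"jaw": 1},
  {"twist": [-0.4,-0.4,0],"offset": [-21,115,0],"jaw": 1},
  {"twist": [-0.4,-0.4,0],"offset": [-28,155,0],"jaw": 1},
  {"twist": [-0.4,-0.4,0],"offset": [-34.5,197,0],"jaw": 1},
])

```text
time: 7.92
position: [469.8, 154.6, 169.5]
tool_rot: [[0.998, -0.066, -0.005], [-0.066, -0.998, -0.004], [-0.005, 0.004, -1.0]]
contact_force: [0.8, -0.2, -0.4]
opening: 14.4
```

Emit:
send_rows([
  {"twist": [0,0,0],"offset": [0,0,5],"jaw": 1},
  {"twist": [0,0,0],"offset": [0,0,15],"jaw": 1},
  {"twist": [0,0,0],"offset": [0,0,25],"jaw": 1},
  {"twist": [0,0,0],"offset": [0,0,35],"jaw": 1},
  {"twist": [0,0,0],"offset": [0,0,35],"jaw": 1},
])

```text
time: 8.33
position: [468.1, 155.5, 132.2]
tool_rot: [[0.998, -0.064, -0.009], [-0.064, -0.998, -0.004], [-0.009, 0.004, -1.0]]
contact_force: [-0.3, -0.5, -0.9]
opening: 14.3
```

```bash
python3 - <<'E'
from h import *
st();need((472,157,124))
c=cam('scene');cv2.imwrite('pics/f.png',cv2.resize(c['frame'][110:210,275:355],None,fx=6,fy=6,interpolation=2))
p=bot.state()["position"]
print("tip proj",proj(c,(p[0],p[1],p[2]-54.5)),proj(c,(472,158.5,56)))
for q in ('release_mouth','pin_tip'):
    for d in eyes.tip_of(q,'scene')[:2]: print(q,d['score'],d['location'])
E
```

```text
t 8.3333 p [468.1 155.5 132.2] F [-0.3 -0.5 -0.9] op 14.3
[[0.998, -0.064, -0.009], [-0.064, -0.998, -0.004], [-0.009, 0.004, -1.0]] [  6.2  25.3 -36.9 112.5  19.8  49.1 -45.1]
offset [3.9, -1.8, 8.1] twist [0.26, 0.49, 0.15]
tip proj [309.94577458 173.13376824] [310.95901891 178.28656058]
release_mouth 0.98 [313.2, 175.5]
release_mouth 0.43 [314.4, 262.1]
pin_tip 0.45 [310.0, 173.5]
```

View pics/f.png

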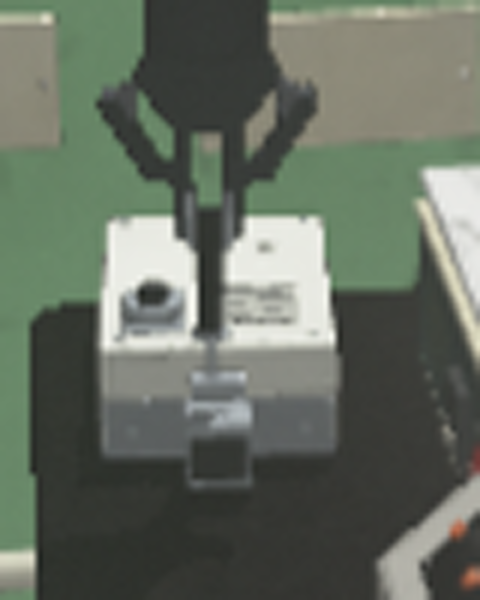

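Emit:
send_rows([
  {"twist": [0.2,0.5,0],"offset": [5,-2,0],"jaw": 1},
  {"twist": [0.2,0.5,0],"offset": [5,-2,5],"jaw": 1},
  {"twist": [0.2,0.5,0],"offset": [5,-2,10],"jaw": 1},
  {"twist": [0.2,0.5,0],"offset": [5,-2,14],"jaw": 1},
  {"twist": [0.2,0.5,0],"offset": [5,-2,17],"jaw": 1},
])

```text
time: 8.9
position: [474.2, 157.2, 116.6]
tool_rot: [[0.998, -0.064, 0.002], [-0.064, -0.998, -0.001], [0.002, 0.0, -1.0]]
contact_force: [0.7, -0.5, 0.2]
opening: 14.1
```

```bash
python3 -c "
from h import *
st();need((473,157.5,107))"
```

```text
t 8.9 p [474.2 157.2 116.6] F [ 0.7 -0.5  0.2] op 14.1
[[0.998, -0.064, 0.002], [-0.064, -0.998, -0.001], [0.002, 0.0, -1.0]] [  5.3  26.8 -36.  112.9  21.4  46.8 -46.3]
offset [-1.2, -0.2, 9.6] twist [0.03, -0.14, 0.13]
```

Emit:
send_rows([
  {"twist": [0,0,0],"offset": [-1,0,3],"jaw": 1},
  {"twist": [0,0,0],"offset": [-1,0,5],"jaw": 1},
  {"twist": [0,0,0],"offset": [-1,0,7],"jaw": 1},
  {"twist": [0,0,0],"offset": [-1,0,9],"jaw": 1},
  {"twist": [0,0,0],"offset": [-1,0,10],"jaw": 1},
])

```text
time: 9.32
position: [473.5, 157.3, 106.7]
tool_rot: [[0.998, -0.064, 0.003], [-0.064, -0.998, -0.001], [0.003, 0.0, -1.0]]
contact_force: [-1.3, -0.5, 8.4]
opening: 14.3
```

Emit:
send_rows([
  {"twist": [0,0,0],"offset": [0,0,0],"jaw": 1},
  {"twist": [0,0,0],"offset": [0,0,0],"jaw": 1},
  {"twist": [0,0,0],"offset": [0,0,0],"jaw": 1},
  {"twist": [0,0,0],"offset": [0,0,0],"jaw": 1},
  {"twist": [0,0,0],"offset": [0,0,0],"jaw": 1},
])

```text
time: 9.73
position: [473.5, 157.4, 106.8]
tool_rot: [[0.998, -0.064, 0.003], [-0.064, -0.998, -0.001], [0.003, 0.0, -1.0]]
contact_force: [-1.0, -0.6, 3.5]
opening: 14.2
```

Emit:
send_rows([
  {"twist": [0,0,0],"offset": [0,0,1],"jaw": 1},
  {"twist": [0,0,0],"offset": [0,0,2],"jaw": 1},
  {"twist": [0,0,0],"offset": [0,0,3],"jaw": 1},
  {"twist": [0,0,0],"offset": [0,0,3],"jaw": 1},
  {"twist": [0,0,0],"offset": [0,0,3],"jaw": 1},
])

```text
time: 10.15
position: [474.8, 158.1, 106.2]
tool_rot: [[0.998, -0.064, 0.006], [-0.064, -0.998, -0.001], [0.006, 0.0, -1.0]]
contact_force: [-5.2, -2.4, 24.8]
opening: 14.4
```

```bash
python3 -c "
from h import *
st()
c=cam('scene');cv2.imwrite('pics/g.png',cv2.resize(c['frame'][130:200,285:345],None,fx=8,fy=8,interpolation=2))"
```

```text
t 10.15 p [474.8 158.1 106.2] F [-5.2 -2.4 24.8] op 14.4
[[0.998, -0.064, 0.006], [-0.064, -0.998, -0.001], [0.006, 0.0, -1.0]] [  4.7  27.7 -35.4 113.4  22.4  45.5 -47.3]
```

View pics/g.png

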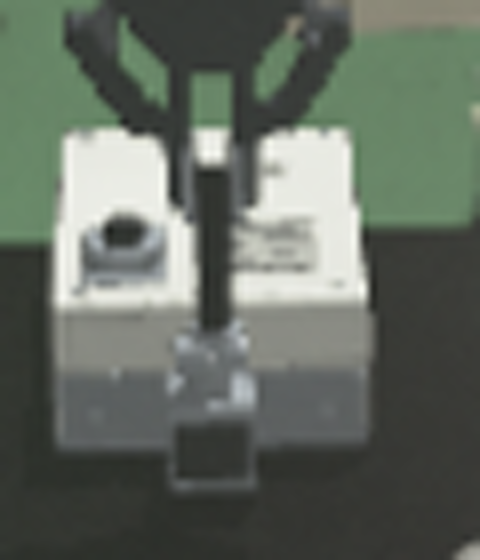

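Emit:
send_rows([
  {"twist": [0,0,0],"offset": [0,0,-4],"jaw": 1},
  {"twist": [0,0.1,0],"offset": [-2.6,2.5,-4],"jaw": 1},
  {"twist": [0,-0.2,0],"offset": [-2.6,2.5,-4],"jaw": 1},
  {"twist": [0,-0.2,0],"offset": [-2.6,2.5,-4],"jaw": 1},
  {"twist": [0,-0.2,0],"offset": [-2.6,2.5,-4],"jaw": 1},
])

```text
time: 10.62
position: [471.8, 155.5, 109.7]
tool_rot: [[0.998, -0.065, 0.002], [-0.065, -0.998, -0.0], [0.002, 0.0, -1.0]]
contact_force: [0.3, 0.1, -1.2]
opening: 14.4
```

Emit:
send_rows([
  {"twist": [0,0,0],"offset": [0,0,1],"jaw": 1},
  {"twist": [0,0,0],"offset": [0,0,2.5],"jaw": 1},
  {"twist": [0,0,0],"offset": [0,0,4],"jaw": 1},
  {"twist": [0,0,0],"offset": [0,0,5],"jaw": 1},
  {"twist": [0,0,0],"offset": [0,0,5],"jaw": 1},
])

```text
time: 11.03
position: [472.7, 156.1, 106.1]
tool_rot: [[0.998, -0.064, 0.003], [-0.064, -0.998, -0.001], [0.003, 0.0, -1.0]]
contact_force: [-3.4, -2.1, 17.8]
opening: 14.4
```

Emit:
send_rows([
  {"twist": [0,0,0],"offset": [-0.7,1,0.7],"jaw": 1},
  {"twist": [0,0,0],"offset": [-0.7,2,0.7],"jaw": 1},
  {"twist": [0,0,0],"offset": [-0.7,3,0.8],"jaw": 1},
  {"twist": [0,0,0],"offset": [-0.7,3,0.8],"jaw": 1},
  {"twist": [0,0,0],"offset": [-0.7,3,0.8],"jaw": 1},
])

```text
time: 11.45
position: [472.3, 154.3, 106.3]
tool_rot: [[0.998, -0.064, 0.004], [-0.064, -0.998, 0.001], [0.004, -0.001, -1.0]]
contact_force: [-2.3, 0.1, 11.5]
opening: 14.2
```

Emit:
send_rows([
  {"twist": [0,0,0],"offset": [0,1,0.8],"jaw": 1},
  {"twist": [0,0,0],"offset": [0,2,0.8],"jaw": 1},
  {"twist": [0,0,0],"offset": [0,3,0.8],"jaw": 1},
  {"twist": [0,0,0],"offset": [0,3,0.8],"jaw": 1},
  {"twist": [0,0,0],"offset": [0,3,0.8],"jaw": 1},
])

```text
time: 11.87
position: [472.3, 152.9, 106.3]
tool_rot: [[0.998, -0.063, 0.005], [-0.063, -0.998, 0.002], [0.005, -0.003, -1.0]]
contact_force: [-2.8, 1.6, 10.0]
opening: 14.1
```

Emit:
send_rows([
  {"twist": [0,0,0],"offset": [0,0,-3],"jaw": 1},
  {"twist": [0,0,0],"offset": [0,0,-6],"jaw": 1},
  {"twist": [0,0,0],"offset": [0,-3,-6],"jaw": 1},
  {"twist": [0,0,0],"offset": [0,-3,-6],"jaw": 1},
  {"twist": [0,0,0],"offset": [0,-3,-6],"jaw": 1},
])

```text
time: 12.28
position: [472.4, 155.9, 112.2]
tool_rot: [[0.998, -0.063, 0.005], [-0.063, -0.998, 0.002], [0.005, -0.003, -1.0]]
contact_force: [-0.1, -0.0, -1.0]
opening: 14.8
```

```bash
python3 - <<'E'
from h import *
st()
Ps=[];a=np.radians(-3.8);xc=np.array([np.cos(a),np.sin(a)]);yc=np.array([-np.sin(a),np.cos(a)])
m=np.zeros((400,640),bool);m[135:200,290:335]=1
for i in range(4): c=cam("scene");Ps.append(cloud(c,m))
P=np.vstack(Ps);o=np.array([472,158.6]);L=np.c_[(P[:,:2]-o)@xc,(P[:,:2]-o)@yc,P[:,2]]
L=L[(abs(L[:,0])<45)&(abs(L[:,1])<60)]
for z in range(12,165,6):
    q=L[(L[:,2]>=z)&(L[:,2]<z+6)]
    q1=q[abs(q[:,0])<7]
    if len(q1)>3:
        near=q[q[:,1]<np.median(q1[:,1])+8]
        print(z,len(q1),"x 2/50/98%",np.percentile(near[:,0],[2,50,98]).round(1),"y 10/50/90",np.percentile(q1[:,1],[10,50,90]).round(1))
E
```

```text
t 12.2833 p [472.4 155.9 112.2] F [-0.1 -0.  -1. ] op 14.8
[[0.998, -0.063, 0.005], [-0.063, -0.998, 0.002], [0.005, -0.003, -1.0]] [  5.4  26.9 -35.9 113.6  21.7  45.9 -46.4]
12 12 x 2/50/98% [-19.5  -0.9  17.8] y 10/50/90 [-20.5 -19.3 -16.3]
18 28 x 2/50/98% [-19.4  -0.7  17.8] y 10/50/90 [-24.8 -19.  -14.3]
24 17 x 2/50/98% [-19.3  -4.3  18. ] y 10/50/90 [-25.5 -18.9 -14.8]
30 26 x 2/50/98% [-19.1  -0.5  18.1] y 10/50/90 [-22.9 -20.4 -14.7]
36 20 x 2/50/98% [-19.   -0.3  18.1] y 10/50/90 [-25.7 -19.1 -14.9]
42 17 x 2/50/98% [-18.8  -0.4  18.3] y 10/50/90 [-26.4 -20.  -13.9]
48 31 x 2/50/98% [-18.7  -0.1  18.3] y 10/50/90 [-23.7 -17.8  10. ]
54 48 x 2/50/98% [-18.5   3.6  18.7] y 10/50/90 [-19.8  -3.3  19.8]
60 16 x 2/50/98% [-14.5   4.1  16.9] y 10/50/90 [ 1.7 11.5 21.3]
66 27 x 2/50/98% [-14.4   0.5  15.7] y 10/50/90 [-0.5 15.6 26.4]
72 15 x 2/50/98% [-10.7   0.6   4.4] y 10/50/90 [ 1.7  6.1 20.1]
78 8 x 2/50/98% [0.7 2.6 4.4] y 10/50/90 [0.7 2.9 6. ]
84 14 x 2/50/98% [-10.2  -1.   10.4] y 10/50/90 [-7.4 -5.8  1.5]
90 30 x 2/50/98% [-10.1   0.9  12. ] y 10/50/90 [-10.4  -2.9   1.7]
96 24 x 2/50/98% [-6.3  1.1  8.4] y 10/50/90 [-6.7 -2.6  2. ]
102 29 x 2/50/98% [-6.2 -2.4  8.5] y 10/50/90 [-4.7 -0.9  4.9]
108 19 x 2/50/98% [-6.1  1.3  8.7] y 10/50/90 [-6.8 -0.3  2.6]
114 23 x 2/50/98% [-6.   1.4  8.8] y 10/50/90 [-4.2 -2.5  2.1]
120 25 x 2/50/98% [-5.9  1.5  8.8] y 10/50/90 [-8.2 -3.9  1.5]
126 20 x 2/50/98% [-5.7  1.6  9. ] y 10/50/90 [-8.4 -4.   1.3]
132 24 x 2/50/98% [-5.6  1.7  9.1] y 10/50/90 [-8.3 -3.9  1.3]
138 28 x 2/50/98% [-5.4 -1.7  7.3] y 10/50/90 [-5.5 -3.6  2.3]
144 27 x 2/50/98% [-5.3  1.9 10.7] y 10/50/90 [-8.2 -2.   3.4]
150 24 x 2/50/98% [-12.4   2.1  16.6] y 10/50/90 [-5.9 -2.4  0.4]
156 21 x 2/50/98% [-18.4   2.2  20.2] y 10/50/90 [-7.6 -1.2  0.2]
162 28 x 2/50/98% [-19.3  -1.2  20.3] y 10/50/90 [-7.7 -3.   0.9]
```

Emit:
send_rows([
  {"twist": [0,0,0],"offset": [-1,3,0],"jaw": 1},
  {"twist": [0,-0.3,0],"offset": [-1,6,1],"jaw": 1},
  {"twist": [0,-0.3,0],"offset": [-1,6,2],"jaw": 1},
  {"twist": [0,-0.3,0],"offset": [-1,6,4],"jaw": 1},
  {"twist": [0,-0.3,0],"offset": [-1,6,4],"jaw": 1},
])

```text
time: 12.9
position: [470.8, 149.6, 107.7]
tool_rot: [[0.998, -0.064, -0.001], [-0.064, -0.998, 0.002], [-0.001, -0.002, -1.0]]
contact_force: [-0.6, -0.2, -0.8]
opening: 14.3
```

Emit:
send_rows([
  {"twist": [0,0,0],"offset": [0,0,1],"jaw": 1},
  {"twist": [0,0,0],"offset": [0,0,2],"jaw": 1},
  {"twist": [0,0,0],"offset": [0,0,3],"jaw": 1},
  {"twist": [0,0,0],"offset": [0,0,3],"jaw": 1},
  {"twist": [0,0,0],"offset": [0,0,3],"jaw": 1},
])

```text
time: 13.32
position: [470.8, 149.6, 104.7]
tool_rot: [[0.998, -0.064, -0.001], [-0.064, -0.998, 0.002], [-0.001, -0.002, -1.0]]
contact_force: [0.6, -0.7, -0.5]
opening: 14.3
```

Emit:
send_rows([
  {"twist": [0,0,0],"offset": [0,0,2],"jaw": 1},
  {"twist": [0,0,0],"offset": [0,0,4],"jaw": 1},
  {"twist": [0,0,0],"offset": [0,0,6],"jaw": 1},
  {"twist": [0,0,0],"offset": [0,0,8],"jaw": 1},
  {"twist": [0,0,0],"offset": [0,0,10],"jaw": 1},
])

```text
time: 13.73
position: [470.8, 149.7, 94.6]
tool_rot: [[0.998, -0.063, -0.001], [-0.063, -0.998, 0.002], [-0.001, -0.002, -1.0]]
contact_force: [-0.7, 0.2, 2.3]
opening: 14.5
```

Emit:
send_rows([
  {"twist": [0,0,0],"offset": [0,0,1],"jaw": 1},
  {"twist": [0,0,0],"offset": [0,0,2],"jaw": 1},
  {"twist": [0,0,0],"offset": [0,0,3],"jaw": 1},
  {"twist": [0,0,0],"offset": [0,0,4],"jaw": 1},
  {"twist": [0,0,0],"offset": [0,0,4],"jaw": 1},
])

```text
time: 14.15
position: [470.9, 149.7, 90.6]
tool_rot: [[0.998, -0.063, -0.001], [-0.063, -0.998, 0.002], [-0.001, -0.002, -1.0]]
contact_force: [-0.7, -0.3, 5.0]
opening: 14.3
```

Emit:
send_rows([
  {"twist": [0,0,0],"offset": [0,0,1],"jaw": 1},
  {"twist": [0,0,0],"offset": [0,0,2],"jaw": 1},
  {"twist": [0,0,0],"offset": [0,4,2],"jaw": 1},
  {"twist": [0,0,0],"offset": [0,8,2],"jaw": 1},
  {"twist": [0,0,0],"offset": [0,12,2],"jaw": 1},
])

```text
time: 14.57
position: [470.4, 138.5, 88.8]
tool_rot: [[0.998, -0.063, 0.0], [-0.063, -0.998, 0.004], [-0.0, -0.004, -1.0]]
contact_force: [-0.3, 1.5, 5.1]
opening: 14.1
```

Emit:
send_rows([
  {"twist": [0,0,0],"offset": [0,5,0],"jaw": 1},
  {"twist": [0,0,0],"offset": [0,10,0],"jaw": 1},
  {"twist": [0,0,0],"offset": [0,15,0],"jaw": 1},
  {"twist": [0,0,0],"offset": [0,20,0],"jaw": 1},
  {"twist": [0,0,0],"offset": [0,25,0],"jaw": 1},
])

```text
time: 14.98
position: [468.7, 113.0, 88.7]
tool_rot: [[0.998, -0.063, 0.0], [-0.063, -0.998, 0.004], [-0.0, -0.004, -1.0]]
contact_force: [-1.9, 1.7, 4.3]
opening: 14.7
```

Emit:
send_rows([
  {"twist": [0,0,0],"offset": [0,18,0],"jaw": 1},
  {"twist": [0,0,0],"offset": [0,36,0],"jaw": 1},
  {"twist": [0,0,0],"offset": [0,54,0],"jaw": 1},
  {"twist": [0,0,0],"offset": [0,72,0],"jaw": 1},
  {"twist": [0,0,0],"offset": [0,90,0],"jaw": 1},
])

```text
time: 15.4
position: [463.1, 22.4, 88.6]
tool_rot: [[0.998, -0.063, 0.001], [-0.063, -0.998, 0.004], [0.0, -0.004, -1.0]]
contact_force: [-2.2, 2.3, 7.7]
opening: 14.2
```

Emit:
send_rows([
  {"twist": [0,0,0],"offset": [0,18,0],"jaw": 1},
  {"twist": [0,0,0],"offset": [0,36,0],"jaw": 1},
  {"twist": [0,0,0],"offset": [0,54,0],"jaw": 1},
  {"twist": [0,0,0],"offset": [0,72,0],"jaw": 1},
  {"twist": [0,0,0],"offset": [0,86,0],"jaw": 1},
])

```text
time: 15.82
position: [457.1, -65.3, 88.3]
tool_rot: [[0.998, -0.064, 0.0], [-0.064, -0.998, 0.004], [-0.0, -0.004, -1.0]]
contact_force: [-0.9, 3.2, 7.3]
opening: 14.5
```

```bash
python3 -c "
from h import *
st();need((481.5-375*.0663,305.5-375*.9978,88))
c=cam('scene');a=cam('top');cv2.imwrite('pics/h.png',np.hstack([cv2.resize(c['frame'][130:300,270:370],None,fx=3.5,fy=3.5,interpolation=2),cv2.resize(a['frame'][150:320,180:300],None,fx=3.5,fy=3.5,interpolation=2)]))"
```

```text
t 15.8167 p [457.1 -65.3  88.3] F [-0.9  3.2  7.3] op 14.5
[[0.998, -0.064, 0.0], [-0.064, -0.998, 0.004], [-0.0, -0.004, -1.0]] [ 30.6  25.9 -33.8 119.1  21.5  40.9 -20.7]
offset [-0.2, 3.4, 0.3] twist [-0.21, 0.01, 0.11]
```

View pics/h.png

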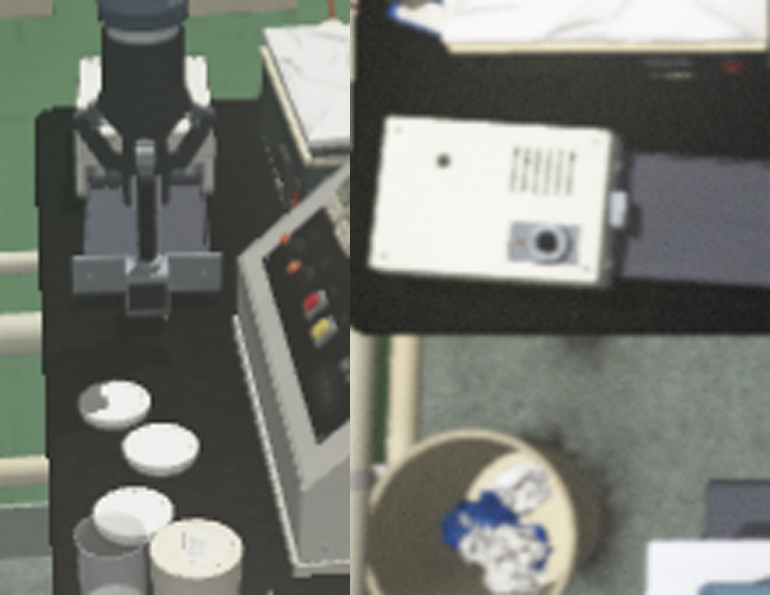

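Emit:
send_rows([
  {"twist": [0,0,0],"offset": [0,4,0],"jaw": 1},
  {"twist": [0,0,0],"offset": [0,8,0],"jaw": 1},
  {"twist": [0,0,0],"offset": [0,12,0],"jaw": 1},
  {"twist": [0,0,0],"offset": [0,14,0],"jaw": 1},
  {"twist": [0,0,0],"offset": [0,15,0],"jaw": 1},
])

```text
time: 16.33
position: [455.7, -83.1, 88.3]
tool_rot: [[0.998, -0.068, -0.001], [-0.068, -0.998, 0.002], [-0.001, -0.002, -1.0]]
contact_force: [-1.2, 4.9, 6.2]
opening: 14.3
```

```bash
python3 -c "
from h import *
st()
c=cam('top');print(at_z(c,(206.2,195.3),85))
r=c['frame'][188:202,199:214].min(2);print(r)
r=r.astype(float);w=np.clip(np.median(r)-r-30,0,None);v,u=np.mgrid[188:202,199:214];px=((u*w).sum()/w.sum(),(v*w).sum()/w.sum());print(px,at_z(c,px,85))"
```

```text
t 16.3333 p [455.7 -83.1  88.3] F [-1.2  4.9  6.2] op 14.3
[[0.998, -0.068, -0.001], [-0.068, -0.998, 0.002], [-0.001, -0.002, -1.0]] [ 32.4  26.  -33.5 118.9  21.5  41.  -18.7]
[519.55817165 354.67155835  85.        ]
[[240 240 241 241 240 241 239 240 240 239 240 239 239 240 239]
 [240 239 241 240 241 240 240 240 240 239 240 240 240 240 240]
 [240 240 240 242 240 240 240 240 240 240 239 239 240 239 241]
 [239 240 239 241 240 240 240 240 238 241 239 240 241 240 240]
 [240 240 239 241 241 239 238 237 237 238 240 241 240 240 240]
 [240 239 240 240 239 236 228 214 221 232 237 238 239 240 240]
 [239 239 239 240 238 223 184 154 161 201 230 238 240 240 240]
 [240 240 239 240 234 205 140 103 122 171 222 237 240 239 239]
 [240 239 240 239 232 199 136  99 113 172 224 238 239 240 241]
 [240 241 241 239 237 220 176 148 162 205 232 238 239 239 241]
 [240 242 241 241 239 236 226 218 225 233 239 240 239 239 240]
 [240 240 241 241 240 240 238 238 239 241 241 241 240 240 240]
 [241 241 242 240 241 241 241 240 240 241 240 240 239 240 240]
 [241 240 241 241 240 240 241 241 241 240 241 240 240 240 241]]
(np.float64(206.24542518837458), np.float64(195.52637244348762)) [518.77218121 354.48401305  85.        ]
```

Emit:
send_rows([
  {"twist": [0,0,0],"offset": [0,-2,0],"jaw": 1},
  {"twist": [0,0,0],"offset": [0,-2,-20],"jaw": 1},
  {"twist": [0,0,0],"offset": [0,-2,-45],"jaw": 1},
  {"twist": [0,0,0],"offset": [0,-2,-70],"jaw": 1},
  {"twist": [0,0,0],"offset": [0,-2,-97],"jaw": 1},
])

```text
time: 16.8
position: [454.3, -82.3, 185.4]
tool_rot: [[0.998, -0.069, -0.004], [-0.069, -0.998, 0.001], [-0.004, -0.001, -1.0]]
contact_force: [0.6, -0.8, -0.6]
opening: 14.4
```

Emit:
send_rows([
  {"twist": [0,0,0],"offset": [2,-29,0],"jaw": 1},
  {"twist": [0,0,0],"offset": [4,-58,0],"jaw": 1},
  {"twist": [0,0,0],"offset": [7,-87,0],"jaw": 1},
  {"twist": [0,0,0],"offset": [9,-116,0],"jaw": 1},
  {"twist": [0,0,0],"offset": [11,-144,0],"jaw": 1},
])

```text
time: 17.22
position: [474.7, 60.3, 184.9]
tool_rot: [[0.998, -0.07, -0.005], [-0.07, -0.998, -0.0], [-0.005, 0.0, -1.0]]
contact_force: [1.0, 0.9, -1.2]
opening: 14.4
```

Emit:
send_rows([
  {"twist": [0,0,0],"offset": [2,-29,0],"jaw": 1},
  {"twist": [0,0,0],"offset": [4,-58,0],"jaw": 1},
  {"twist": [0,0,0],"offset": [7,-87,0],"jaw": 1},
  {"twist": [0,0,0],"offset": [9,-116,0],"jaw": 1},
  {"twist": [0,0,0],"offset": [11,-144,0],"jaw": 1},
])

```text
time: 17.63
position: [495.7, 202.9, 183.9]
tool_rot: [[0.997, -0.071, -0.006], [-0.071, -0.997, -0.002], [-0.006, 0.002, -1.0]]
contact_force: [-0.0, -0.1, -0.5]
opening: 14.2
```

Emit:
send_rows([
  {"twist": [0,0,0],"offset": [2,-29,0],"jaw": 1},
  {"twist": [0,0,0],"offset": [4,-58,0],"jaw": 1},
  {"twist": [0,0,0],"offset": [7,-87,0],"jaw": 1},
  {"twist": [0,0,0],"offset": [9,-116,0],"jaw": 1},
  {"twist": [0,0,0],"offset": [11,-140,0],"jaw": 1},
])

```text
time: 18.05
position: [516.7, 342.1, 182.4]
tool_rot: [[0.997, -0.071, -0.006], [-0.071, -0.997, -0.004], [-0.006, 0.004, -1.0]]
contact_force: [0.9, -0.2, -0.1]
opening: 14.7
```

```bash
cat > meas.py <<'E'
from h import *
def pinmeas():
    p=np.array(bot.state()["position"]);a=np.radians(-3.8);xc=np.array([np.cos(a),np.sin(a)]);yc=np.array([-np.sin(a),np.cos(a)])
    c0=cam("scene");u,v=proj(c0,p).astype(int)
    m=np.zeros((400,640),bool);m[max(v-25,0):v+25,u-15:u+15]=1
    P=np.vstack([cloud(cam("scene"),m) for i in range(4)])
    L=np.c_[(P[:,:2]-p[:2])@xc,(P[:,:2]-p[:2])@yc,P[:,2]-p[2]]
    L=L[(abs(L[:,0])<30)&(abs(L[:,1])<30)]
    for z in range(-60,30,6):
        q=L[(L[:,2]>=z)&(L[:,2]<z+6)]
        if len(q)>3: print(z,len(q),"x",np.percentile(q[:,0],[3,97]).round(1),q[:,0].mean().round(1),"y",np.percentile(q[abs(q[:,0])<7][:,1],[10,50,90]).round(1))
E
python3 -c "
from meas import *
st();need((518.2,347,175));pinmeas()
c=cam('scene');cv2.imwrite('pics/i.png',cv2.resize(c['frame'][90:190,275:355],None,fx=6,fy=6,interpolation=2))"
```

```text
t 18.05 p [516.7 342.1 182.4] F [ 0.9 -0.2 -0.1] op 14.7
[[0.997, -0.071, -0.006], [-0.071, -0.997, -0.004], [-0.006, 0.004, -1.0]] [-10.4  34.3 -39.6  91.5  23.6  63.3 -60.1]
offset [1.2, -5.0, 7.3] twist [0.24, 0.36, -0.29]
-54 5 x [-0.3  3.5] 0.7 y [ 9.2 13.8 16.8]
-48 6 x [-3.5  3.3] -0.1 y [ 5.6 10.1 15.6]
-42 9 x [-3.9  3. ] -0.5 y [ 3.   9.8 17.9]
-36 11 x [-3.9  3.9] -0.4 y [ 4.3  8.6 14.6]
-30 11 x [-10.7  11.1] -1.4 y [-2.4 -0.1  9.8]
-24 39 x [-11.9  12.2] 0.7 y [-6.2  2.7  7. ]
-18 25 x [-7.9  9.2] -0.3 y [-8.5  1.2 11. ]
-12 24 x [-7.8  5.4] -1.3 y [-4.2  3.6  9.4]
-6 24 x [-7.7  5.4] -1.2 y [-4.4  1.1  9.3]
0 25 x [-7.6  8.2] -0.3 y [-1.7  6.4 10.4]
6 24 x [-7.4  8.3] -0.1 y [-4.6  2.9  5.8]
12 24 x [-7.4  8.5] -0.4 y [-0.8  2.7 10.7]
18 22 x [-7.3  8.4] -0.3 y [-1.9  5.   8.5]
24 23 x [-7.3  6.1] -0.7 y [-1.7  1.8  8.4]
```

View pics/i.png

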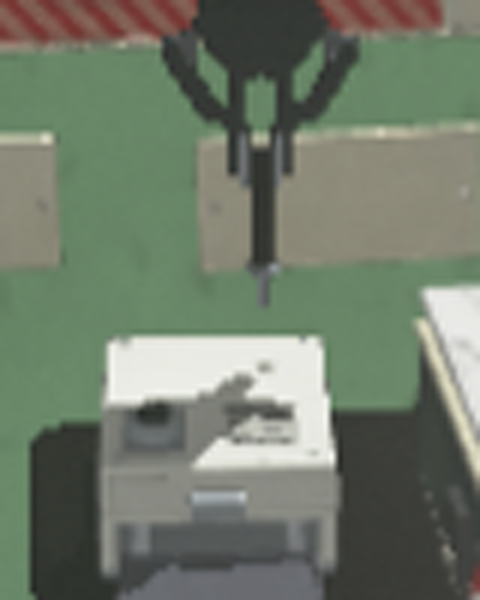

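Emit:
send_rows([
  {"twist": [0.2,0.3,0],"offset": [2,-1.2,8],"jaw": 1},
  {"twist": [0.2,0.3,0],"offset": [2,-1.2,17],"jaw": 1},
  {"twist": [0.2,0.3,0],"offset": [2,-1.2,26],"jaw": 1},
  {"twist": [0.2,0.3,0],"offset": [2,-1.2,35],"jaw": 1},
  {"twist": [0.2,0.3,0],"offset": [2,-1.2,42],"jaw": 1},
])

```text
time: 18.77
position: [518.4, 339.3, 139.0]
tool_rot: [[0.997, -0.073, -0.002], [-0.073, -0.997, -0.002], [-0.002, 0.003, -1.0]]
contact_force: [-1.6, 0.2, 0.2]
opening: 14.5
```

```bash
python3 -c "
from meas import *
st();need((518.8,343.5,133))
c=cam('scene')
for P in ((519,354.5,85),(519,352,85)): print(proj(c,P))
cv2.imwrite('pics/j.png',cv2.resize(c['frame'][130:175,295:345],None,fx=12,fy=12,interpolation=2))"
```

```text
t 18.7667 p [518.4 339.3 139. ] F [-1.6  0.2  0.2] op 14.5
[[0.997, -0.073, -0.002], [-0.073, -0.997, -0.002], [-0.002, 0.003, -1.0]] [-11.   36.8 -38.2  93.9  25.8  58.6 -61.6]
offset [0.1, -4.2, 6.0] twist [0.15, 0.1, -0.41]
[318.54310902 150.66386421]
[318.60002742 150.89429003]
```

View pics/j.png

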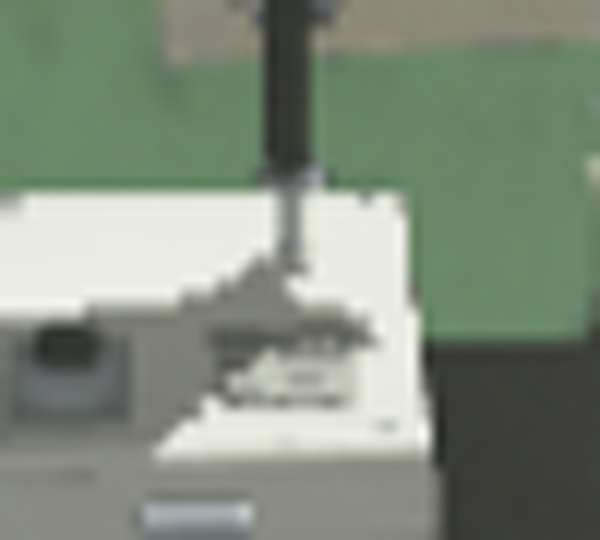

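Emit:
send_rows([
  {"twist": [0,0,0],"offset": [0.3,-4.2,0],"jaw": 1},
  {"twist": [0.1,0,0],"offset": [0.3,-4.2,0],"jaw": 1},
  {"twist": [0.1,0,0],"offset": [0.3,-4.2,2],"jaw": 1},
  {"twist": [0.1,0,0],"offset": [0.3,-4.2,4],"jaw": 1},
  {"twist": [0.1,0,0],"offset": [0.3,-4.2,6],"jaw": 1},
])

```text
time: 19.23
position: [518.6, 343.2, 132.0]
tool_rot: [[0.997, -0.073, -0.003], [-0.073, -0.997, -0.001], [-0.003, 0.002, -1.0]]
contact_force: [-0.0, -0.1, 0.1]
opening: 14.3
```

Emit:
send_rows([
  {"twist": [0,0,0],"offset": [0,0,1],"jaw": 1},
  {"twist": [0,0,0],"offset": [0,0,2],"jaw": 1},
  {"twist": [0,0,0],"offset": [0,0,2],"jaw": 1},
  {"twist": [0,0,0],"offset": [0,0,2],"jaw": 1},
  {"twist": [0,0,0],"offset": [0,0,2],"jaw": 1},
])

```text
time: 19.65
position: [518.7, 343.3, 130.1]
tool_rot: [[0.997, -0.073, -0.003], [-0.073, -0.997, -0.001], [-0.003, 0.001, -1.0]]
contact_force: [0.1, 0.3, -1.2]
opening: 14.3
```

Emit:
send_rows([
  {"twist": [0,0,0],"offset": [0,0,4],"jaw": 1},
  {"twist": [0,0,0],"offset": [0,0,8],"jaw": 1},
  {"twist": [0,0,0],"offset": [0,0,12],"jaw": 1},
  {"twist": [0,0,0],"offset": [0,0,16],"jaw": 1},
  {"twist": [0,0,0],"offset": [0,0,20],"jaw": 1},
])

```text
time: 20.07
position: [519.0, 344.0, 110.7]
tool_rot: [[0.997, -0.073, -0.002], [-0.073, -0.997, -0.0], [-0.002, 0.0, -1.0]]
contact_force: [-6.3, -3.8, 36.6]
opening: 14.2
```

Emit:
send_rows([
  {"twist": [0,0,0],"offset": [0,0,1],"jaw": 1},
  {"twist": [0,0,0],"offset": [0,0,2],"jaw": 1},
  {"twist": [0,0,0],"offset": [0,0,3],"jaw": 1},
  {"twist": [0,0,0],"offset": [0,0,3],"jaw": 1},
  {"twist": [0,0,0],"offset": [0,0,3],"jaw": 1},
])

```text
time: 20.48
position: [519.1, 344.6, 110.9]
tool_rot: [[0.997, -0.073, -0.0], [-0.073, -0.997, -0.0], [-0.0, 0.0, -1.0]]
contact_force: [-6.4, -5.8, 24.1]
opening: 14.1
```

Emit:
send_rows([
  {"twist": [0,0,0],"offset": [0,0,-0.5],"jaw": 1},
  {"twist": [0,0,0],"offset": [0,0,-0.5],"jaw": -1},
  {"twist": [0,0,0],"offset": [0,0,-0.5],"jaw": -1},
  {"twist": [0,0,0],"offset": [0,0,-0.5],"jaw": -1},
  {"twist": [0,0,0],"offset": [0,0,-0.5],"jaw": -1},
])

```text
time: 20.9
position: [518.9, 344.4, 110.8]
tool_rot: [[0.997, -0.073, -0.001], [-0.073, -0.997, -0.001], [-0.001, 0.001, -1.0]]
contact_force: [-0.1, -0.4, -0.3]
opening: 62.2
```

Emit:
send_rows([
  {"twist": [0,0,0],"offset": [0,0,0],"jaw": -1},
  {"twist": [0,0,0],"offset": [0,0,-25],"jaw": -1},
  {"twist": [0,0,0],"offset": [0,0,-60],"jaw": -1},
  {"twist": [0,0,0],"offset": [0,0,-100],"jaw": -1},
  {"twist": [0,0,0],"offset": [0,0,-138],"jaw": -1},
])

```text
time: 21.32
position: [518.6, 344.3, 250.0]
tool_rot: [[0.997, -0.073, -0.002], [-0.073, -0.997, -0.001], [-0.002, 0.001, -1.0]]
contact_force: [1.4, 0.7, 0.4]
opening: 85.5
```

```bash
cat > car.py <<'E'
from h import *
from scipy.optimize import least_squares
def carriers(n="top"):
    c=cam(n);hsv=c["frame"].min(2)
    out=[]
    for d in eyes.regions_of("carrier_1",n):
        P=cloud(c,d["region"])
        if len(P)<30: continue
        T=P[(P[:,2]>5)&(P[:,2]<45)]
        if len(T)<20: continue
        (x,y),r=cv2.minEnclosingCircle(T[:,:2].astype(np.float32))
        print(n,"score",round(d["score"],2),"n",len(T),"mean",T.mean(0).round(1),"circ",round(x,1),round(y,1),"r",round(r,1))
E
python3 -c "
from car import *
st()
carriers('top');carriers('scene')
c=cam('scene');cv2.imwrite('pics/k.png',cv2.resize(c['frame'][60:340,250:390],None,fx=2.1,fy=2.1,interpolation=2))"
```

```text
t 21.3167 p [518.6 344.3 250. ] F [1.4 0.7 0.4] op 85.5
[[0.997, -0.073, -0.002], [-0.073, -0.997, -0.001], [-0.002, 0.001, -1.0]] [ -9.6  30.8 -41.1  87.1  20.9  70.1 -58.1]
top score 0.62 n 225 mean [ 448.9 -277.5   11.6] circ 449.8 -276.4 r 31.4
top score 0.52 n 230 mean [ 420.9 -363.4   11.6] circ 420.9 -362.6 r 30.8
top score 0.5 n 244 mean [ 414.8 -208.4   12. ] circ 415.1 -208.6 r 31.6
scene score 0.81 n 240 mean [ 449.9 -283.8   11.6] circ 452.4 -280.2 r 35.0
scene score 0.78 n 213 mean [ 415.7 -212.6   11.8] circ 419.5 -209.8 r 35.2
scene score 0.67 n 144 mean [ 427.8 -360.8   11.6] circ 423.7 -365.1 r 29.9
scene score 0.67 n 1379 mean [467.1  78.   26.4] circ 466.6 88.5 r 184.0
```

View pics/k.png

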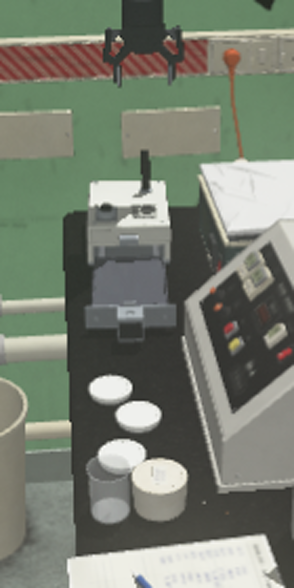

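Emit:
send_rows([
  {"twist": [0,0,0],"offset": [-4,37,0],"jaw": -1},
  {"twist": [0,0,0],"offset": [-8,74,0],"jaw": -1},
  {"twist": [0,0,0],"offset": [-12,111,0],"jaw": -1},
  {"twist": [0,0,0],"offset": [-17,148,0],"jaw": -1},
  {"twist": [0,0,-0.3],"offset": [-21,186,0],"jaw": -1},
])

```text
time: 21.98
position: [482.5, 157.9, 246.4]
tool_rot: [[0.998, -0.068, -0.005], [-0.068, -0.998, -0.002], [-0.005, 0.003, -1.0]]
contact_force: [0.7, -0.3, -1.0]
opening: 85.6
```

Emit:
send_rows([
  {"twist": [0,0,0],"offset": [-4,37,10],"jaw": -1},
  {"twist": [0,0,0],"offset": [-8,74,20],"jaw": -1},
  {"twist": [0,0,0],"offset": [-12,111,30],"jaw": -1},
  {"twist": [0,0,0],"offset": [-17,148,40],"jaw": -1},
  {"twist": [0,0,0],"offset": [-21,186,50],"jaw": -1},
])

```text
time: 22.4
position: [446.5, -28.1, 195.2]
tool_rot: [[0.998, -0.068, -0.008], [-0.068, -0.998, -0.002], [-0.008, 0.003, -1.0]]
contact_force: [0.7, 0.0, 0.3]
opening: 85.5
```

Emit:
send_rows([
  {"twist": [0,0,0],"offset": [-4,37,20],"jaw": -1},
  {"twist": [0,0,0],"offset": [-8,74,40],"jaw": -1},
  {"twist": [0,0,0],"offset": [-12,111,60],"jaw": -1},
  {"twist": [0,0,0],"offset": [-17,148,80],"jaw": -1},
  {"twist": [0,0,0],"offset": [-21,186,100],"jaw": -1},
])

```text
time: 22.82
position: [410.8, -207.8, 96.6]
tool_rot: [[0.998, -0.068, -0.011], [-0.068, -0.998, -0.001], [-0.011, 0.002, -1.0]]
contact_force: [0.2, -0.4, 0.6]
opening: 85.3
```

```bash
python3 - <<'E'
from car import *
st();need((415.2,-208.8,30))
carriers('top');carriers('scene')
c=cam("top");m=np.zeros((400,640),bool);m[170:250,240:350]=1
P=cloud(c,m);a=np.radians(-3.8);xc=np.array([np.cos(a),np.sin(a)]);yc=np.array([-np.sin(a),np.cos(a)])
o=np.array([481.5,305.5]);L=np.c_[(P[:,:2]-o)@xc,(P[:,:2]-o)@yc,P[:,2]]
b=L[(L[:,2]>50)&(L[:,2]<62)&(L[:,1]<-300)&(abs(L[:,0])<30)];print("boss",len(b),b.mean(0) if len(b) else "",np.percentile(b,[3,97],axis=0) if len(b) else "")
t=L[(L[:,2]>20)&(L[:,2]<37)&(L[:,1]<-118)&(abs(L[:,0])<80)];print("tray",np.percentile(t,[1,50,99],axis=0).round(1))
E
```

```text
t 22.8167 p [ 410.8 -207.8   96.6] F [ 0.2 -0.4  0.6] op 85.3
[[0.998, -0.068, -0.011], [-0.068, -0.998, -0.001], [-0.011, 0.002, -1.0]] [ 4.600e+01  2.440e+01 -3.020e+01  1.187e+02  1.850e+01  4.190e+01
  1.000e-01]
offset [5.2, 0.6, 66.6] twist [0.09, 0.6, -0.09]
top score 0.56 n 148 mean [ 419.4 -373.3   11.8] circ 420.6 -367.2 r 30.9
scene score 0.76 n 172 mean [ 426.6 -360.7   11.6] circ 422.5 -367.1 r 32.0
scene score 0.74 n 205 mean [ 414.5 -213.2   11.8] circ 412.9 -210.5 r 33.6
scene score 0.53 n 235 mean [ 450.5 -284.1   11.7] circ 450.4 -282.3 r 33.0
boss 142 [  -1.57982013 -370.42038275   55.75450026] [[ -21.02041144 -392.53088777   50.30592996]
 [  18.46503432 -342.88600241   60.91814343]]
tray [[ -62.7 -336.3   20.5]
 [  -1.  -231.6   26.8]
 [  61.  -127.8   35.3]]
```

Emit:
send_rows([
  {"twist": [0,0.5,0],"offset": [5,0.6,20],"jaw": -1},
  {"twist": [0,0.6,0],"offset": [5,0.6,40],"jaw": -1},
  {"twist": [0,0.6,0],"offset": [5,0.6,60],"jaw": -1},
  {"twist": [0,0.6,0],"offset": [5,0.6,80],"jaw": -1},
  {"twist": [0,0.6,0],"offset": [5,0.6,86],"jaw": -1},
])

```text
time: 23.48
position: [415.4, -204.3, 10.1]
tool_rot: [[0.998, -0.065, -0.002], [-0.065, -0.998, 0.001], [-0.002, -0.001, -1.0]]
contact_force: [-0.3, 0.0, 0.2]
opening: 85.5
```

Emit:
send_rows([
  {"twist": [0,0,0],"offset": [0,0,3],"jaw": -1},
  {"twist": [0,0,0],"offset": [0,0,6],"jaw": -1},
  {"twist": [0,0,0],"offset": [0,0,9],"jaw": -1},
  {"twist": [0,0,0],"offset": [0,0,12],"jaw": -1},
  {"twist": [0,0,0],"offset": [0,0,12],"jaw": -1},
])

```text
time: 23.9
position: [415.7, -204.4, -1.7]
tool_rot: [[0.998, -0.065, -0.001], [-0.065, -0.998, 0.001], [-0.001, -0.001, -1.0]]
contact_force: [0.3, 0.5, -0.1]
opening: 85.4
```

```bash
python3 -c "
from h import *
st();need((415.2,-208.8,0))
c=cam('scene');cv2.imwrite('pics/l.png',cv2.resize(c['frame'][190:270,270:350],None,fx=7,fy=7,interpolation=2))"
```

```text
t 23.9 p [ 415.7 -204.4   -1.7] F [ 0.3  0.5 -0.1] op 85.4
[[0.998, -0.065, -0.001], [-0.065, -0.998, 0.001], [-0.001, -0.001, -1.0]] [ 39.7  34.6 -23.4 121.1  27.3  29.4  -7.9]
offset [-0.2, 4.5, -1.7] twist [-0.04, 0.08, 0.07]
```

View pics/l.png

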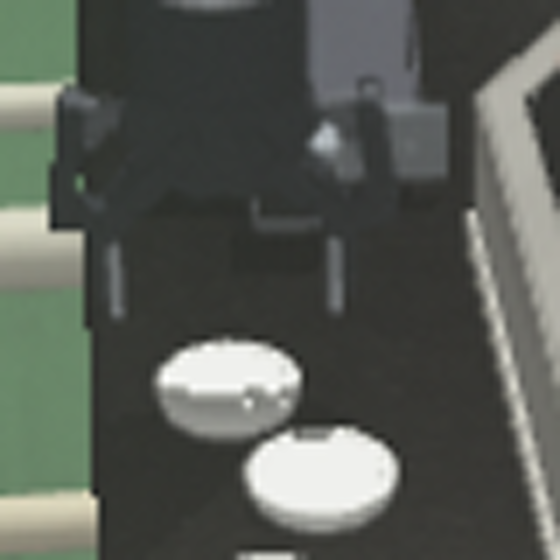

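Emit:
send_rows([
  {"twist": [0,0,0],"offset": [0,4.5,0],"jaw": -1},
  {"twist": [0,0,0],"offset": [0,4.5,3],"jaw": -1},
  {"twist": [0,0,0],"offset": [0,4.5,6],"jaw": -1},
  {"twist": [0,0,0],"offset": [0,4.5,9],"jaw": -1},
  {"twist": [0,0,0],"offset": [0,4.5,11],"jaw": -1},
])

```text
time: 24.37
position: [415.2, -208.8, -13.0]
tool_rot: [[0.998, -0.065, -0.002], [-0.065, -0.998, 0.001], [-0.002, -0.001, -1.0]]
contact_force: [-0.7, -0.2, 0.3]
opening: 85.4
```

Emit:
send_rows([
  {"twist": [0,0,0],"offset": [0,0,1],"jaw": -1},
  {"twist": [0,0,0],"offset": [0,0,2],"jaw": -1},
  {"twist": [0,0,0],"offset": [0,0,3],"jaw": -1},
  {"twist": [0,0,0],"offset": [0,0,3],"jaw": -1},
  {"twist": [0,0,0],"offset": [0,0,3],"jaw": -1},
])

```text
time: 24.78
position: [415.2, -208.8, -16.0]
tool_rot: [[0.998, -0.065, -0.002], [-0.065, -0.998, 0.001], [-0.002, -0.001, -1.0]]
contact_force: [0.2, 0.7, -0.3]
opening: 85.3
```

Emit:
send_rows([
  {"twist": [0,0,0],"offset": [0,0,3],"jaw": -1},
  {"twist": [0,0,0],"offset": [0,0,6],"jaw": -1},
  {"twist": [0,0,0],"offset": [0,0,9],"jaw": -1},
  {"twist": [0,0,0],"offset": [0,0,11],"jaw": -1},
  {"twist": [0,0,0],"offset": [0,0,13],"jaw": -1},
])

```text
time: 25.2
position: [415.0, -208.7, -29.4]
tool_rot: [[0.998, -0.065, -0.002], [-0.065, -0.998, 0.001], [-0.002, -0.001, -1.0]]
contact_force: [-0.3, -0.1, 0.5]
opening: 85.5
```

```bash
python3 - <<'E'
from h import *
s=st();p=s["position"]
c=cam("scene");m=np.zeros((400,640),bool);m[205:265,280:330]=1
P=cloud(c,m);np.set_printoptions(suppress=True)
for z in range(0,80,5):
    q=P[(P[:,2]>=z+1.5)&(P[:,2]<z+6.5)&(P[:,1]>-260)&(P[:,1]<-170)]
    l=q[(q[:,0]<p[0]-34)];r=q[q[:,0]>p[0]+34]
    for n,k in (("L",l),("R",r)):
        if len(k): print(z,n,len(k),k.mean(0).round(1),k[:,0].min().round(),k[:,0].max().round())
cv2.imwrite('pics/m.png',cv2.resize(c['frame'][190:270,270:350],None,fx=7,fy=7,interpolation=2))
E
```

```text
t 25.2 p [ 415.  -208.7  -29.4] F [-0.3 -0.1  0.5] op 85.5
[[0.998, -0.065, -0.002], [-0.065, -0.998, 0.001], [-0.002, -0.001, -1.0]] [ 38.2  37.7 -20.9 121.1  29.6  26.3  -9.4]
0 L 27 [ 372.6 -226.     2.5] 364.0 380.0
0 R 61 [ 475.8 -213.2    2.8] 450.0 495.0
5 R 12 [ 460.3 -255.1   10.7] 450.0 471.0
10 R 4 [ 458.2 -253.9   12.4] 450.0 466.0
20 L 4 [ 369.3 -216.6   24.7] 366.0 372.0
20 R 2 [ 461.1 -223.8   25.3] 460.0 463.0
25 L 7 [ 368.8 -212.    28.6] 361.0 373.0
25 R 4 [ 464.5 -220.2   28.1] 460.0 469.0
30 L 11 [ 367.5 -211.1   34.1] 361.0 374.0
30 R 6 [ 464.5 -222.    34.1] 460.0 469.0
35 L 3 [ 367.  -216.9   39.7] 364.0 370.0
35 R 6 [ 464.6 -221.1   38.3] 460.0 470.0
40 L 8 [ 366.9 -213.8   43.3] 361.0 374.0
40 R 6 [ 463.5 -222.5   44.6] 460.0 469.0
45 L 5 [ 365.1 -214.1   48.3] 361.0 370.0
45 R 6 [ 465.8 -220.5   49.1] 460.0 469.0
50 L 6 [ 366.2 -214.1   52.9] 362.0 371.0
50 R 4 [ 464.8 -221.1   53.7] 460.0 469.0
55 L 6 [ 366.5 -215.6   59.1] 359.0 371.0
55 R 5 [ 463.9 -222.2   58.4] 460.0 469.0
60 L 6 [ 361.2 -216.3   64. ] 353.0 368.0
60 R 10 [ 470.2 -222.9   64.3] 460.0 481.0
65 L 20 [ 362.7 -213.7   69.1] 351.0 374.0
65 R 16 [ 470.1 -218.8   68.9] 454.0 487.0
70 L 20 [ 363.  -210.    74.1] 351.0 377.0
70 R 26 [ 468.8 -219.3   73.7] 452.0 484.0
75 L 13 [ 368.5 -213.3   78.9] 351.0 381.0
75 R 16 [ 472.9 -219.9   79. ] 454.0 489.0
```

View pics/m.png

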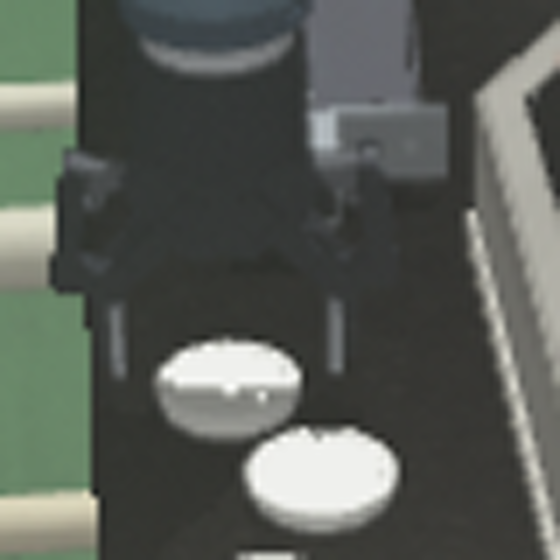

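Emit:
send_rows([
  {"twist": [0,0,0],"offset": [0,0,4],"jaw": -1},
  {"twist": [0,0,0],"offset": [0,0,8],"jaw": -1},
  {"twist": [0,0,0],"offset": [0,0,11],"jaw": -1},
  {"twist": [0,0,0],"offset": [0,0,14],"jaw": -1},
  {"twist": [0,0,0],"offset": [0,0,16],"jaw": -1},
], newtons=30)

```text
time: 25.67
position: [414.6, -208.5, -46.1]
tool_rot: [[0.998, -0.065, -0.003], [-0.065, -0.998, 0.001], [-0.003, -0.001, -1.0]]
contact_force: [0.3, -1.1, 0.2]
opening: 85.2
```

Emit:
send_rows([
  {"twist": [0,0,0],"offset": [0,0,0],"jaw": -0.6},
  {"twist": [0,0,0],"offset": [0,0,0],"jaw": -0.4},
  {"twist": [0,0,0],"offset": [0,0,0],"jaw": -0.2},
  {"twist": [0,0,0],"offset": [0,0,0],"jaw": 0},
  {"twist": [0,0,0],"offset": [0,0,0],"jaw": 0.2},
], newtons=30)

```text
time: 26.08
position: [417.0, -209.4, -42.6]
tool_rot: [[0.998, -0.065, 0.001], [-0.065, -0.998, -0.002], [0.001, 0.002, -1.0]]
contact_force: [-6.6, 3.4, 49.9]
opening: 63.4
```

Emit:
send_rows([
  {"twist": [0,0,0],"offset": [0,0,0],"jaw": 0.5},
  {"twist": [0,0,0],"offset": [0,0,0],"jaw": 0.5},
  {"twist": [0,0,0],"offset": [0,0,0],"jaw": 0.5},
  {"twist": [0,0,0],"offset": [0,0,0],"jaw": 0.5},
  {"twist": [0,0,0],"offset": [0,0,0],"jaw": 0.5},
], newtons=30)

```text
time: 26.5
position: [418.0, -209.8, -41.8]
tool_rot: [[0.998, -0.065, 0.002], [-0.065, -0.998, -0.003], [0.002, 0.003, -1.0]]
contact_force: [-0.9, 0.7, 15.6]
opening: 61.5
```

Emit:
send_rows([
  {"twist": [0,0,0],"offset": [0,0,-10],"jaw": 0.5},
  {"twist": [0,0,0],"offset": [0,0,-30],"jaw": 0.5},
  {"twist": [0,0,0],"offset": [0,0,-55],"jaw": 0.5},
  {"twist": [0,0,0],"offset": [0,0,-80],"jaw": 0.5},
  {"twist": [0,0,0],"offset": [0,0,-95],"jaw": 0.5},
], newtons=35)

```text
time: 26.92
position: [418.1, -209.6, 55.2]
tool_rot: [[0.998, -0.065, 0.003], [-0.065, -0.998, -0.003], [0.003, 0.003, -1.0]]
contact_force: [0.0, 0.3, -0.5]
opening: 61.4
```

Emit:
send_rows([
  {"twist": [0,0,0],"offset": [3,-35,0],"jaw": 0.5},
  {"twist": [0,0,0],"offset": [6,-70,0],"jaw": 0.5},
  {"twist": [0,0,0],"offset": [9,-105,0],"jaw": 0.5},
  {"twist": [0,0,0],"offset": [12,-141,0],"jaw": 0.5},
  {"twist": [0,0,0],"offset": [14,-177,0],"jaw": 0.5},
])

```text
time: 27.33
position: [443.2, -32.5, 54.8]
tool_rot: [[0.998, -0.065, 0.003], [-0.065, -0.998, -0.003], [0.003, 0.003, -1.0]]
contact_force: [-0.3, 0.8, 0.1]
opening: 61.2
```

Emit:
send_rows([
  {"twist": [0,0,0],"offset": [3,-35,0],"jaw": 0.5},
  {"twist": [0,0,0],"offset": [6,-70,0],"jaw": 0.5},
  {"twist": [0,0,0],"offset": [9,-105,0],"jaw": 0.5},
  {"twist": [0,0,0],"offset": [12,-141,0],"jaw": 0.5},
  {"twist": [0,0,0],"offset": [14,-176,0],"jaw": 0.5},
])

```text
time: 27.75
position: [468.4, 143.9, 54.3]
tool_rot: [[0.998, -0.065, 0.002], [-0.065, -0.998, -0.004], [0.002, 0.003, -1.0]]
contact_force: [-0.1, -0.5, 0.0]
opening: 61.1
```

```bash
python3 - <<'E'
from car import *
st();need((469.7,142,-15))
carriers('top');carriers('scene')
E
```

```text
t 27.75 p [468.4 143.9  54.3] F [-0.1 -0.5  0. ] op 61.1
[[0.998, -0.065, 0.002], [-0.065, -0.998, -0.004], [0.002, 0.003, -1.0]] [  0.8  30.9 -29.  116.4  24.1  38.4 -47.7]
offset [1.3, 1.5, 69.3] twist [0.19, -0.13, 0.06]
top score 0.8 n 228 mean [ 449.  -277.5   11.6] circ 449.8 -277.7 r 31.8
top score 0.55 n 221 mean [ 421.  -361.    11.8] circ 420.7 -361.3 r 30.3
top score 0.33 n 796 mean [480.9  15.9  27. ] circ 481.0 14.6 r 107.9
scene score 0.62 n 151 mean [ 425.  -359.2   12. ] circ 421.5 -365.9 r 30.1
scene score 0.56 n 241 mean [ 449.3 -283.4   11.5] circ 450.3 -280.8 r 33.3
```

Emit:
send_rows([
  {"twist": [0.1,-0.1,0],"offset": [1.5,1.5,14],"jaw": 0.5},
  {"twist": [0.2,-0.1,0],"offset": [1.5,1.5,28],"jaw": 0.5},
  {"twist": [0.2,-0.1,0],"offset": [1.5,1.5,42],"jaw": 0.5},
  {"twist": [0.2,-0.1,0],"offset": [1.5,1.5,56],"jaw": 0.5},
  {"twist": [0.2,-0.1,0],"offset": [1.5,1.5,63],"jaw": 0.5},
])

```text
time: 28.37
position: [468.3, 138.6, -10.3]
tool_rot: [[0.998, -0.065, -0.002], [-0.065, -0.998, -0.002], [-0.002, 0.002, -1.0]]
contact_force: [-0.8, -0.9, 0.3]
opening: 61.1
```

Emit:
send_rows([
  {"twist": [0,0,0],"offset": [0,0,1],"jaw": 0.5},
  {"twist": [0,0,0],"offset": [0,0,3],"jaw": 0.5},
  {"twist": [0,0,0],"offset": [0,0,5],"jaw": 0.5},
  {"twist": [0,0,0],"offset": [0,0,5],"jaw": 0.5},
  {"twist": [0,0,0],"offset": [0,0,5],"jaw": 0.5},
])

```text
time: 28.78
position: [468.7, 138.7, -14.9]
tool_rot: [[0.998, -0.065, -0.002], [-0.065, -0.998, -0.002], [-0.002, 0.002, -1.0]]
contact_force: [-0.9, 0.2, -0.9]
opening: 61.1
```

Emit:
send_rows([
  {"twist": [0,0,0],"offset": [0.5,-3,0],"jaw": 0.5},
  {"twist": [0,0,0],"offset": [0.5,-3,0],"jaw": 0.5},
  {"twist": [0,0,0],"offset": [0.5,-3,1],"jaw": 0.5},
  {"twist": [0,0,0],"offset": [0.5,-3,2],"jaw": 0.5},
  {"twist": [0,0,0],"offset": [0.5,-3,2],"jaw": 0.5},
])

```text
time: 29.2
position: [469.9, 142.3, -15.8]
tool_rot: [[0.998, -0.065, -0.0], [-0.065, -0.998, -0.001], [-0.0, 0.001, -1.0]]
contact_force: [-2.6, -0.1, 14.5]
opening: 61.1
```

Emit:
send_rows([
  {"twist": [0,0,0],"offset": [0,0,0],"jaw": 0.5},
  {"twist": [0,0,0],"offset": [0,0,0],"jaw": -0.7},
  {"twist": [0,0,0],"offset": [0,0,0],"jaw": -0.7},
  {"twist": [0,0,0],"offset": [0,0,0],"jaw": -0.8},
  {"twist": [0,0,0],"offset": [0,0,0],"jaw": -0.8},
])

```text
time: 29.62
position: [469.8, 142.2, -15.9]
tool_rot: [[0.998, -0.065, -0.001], [-0.065, -0.998, -0.002], [-0.001, 0.002, -1.0]]
contact_force: [0.4, 0.8, 0.0]
opening: 76.6
```

Emit:
send_rows([
  {"twist": [0,0,0],"offset": [0,0,-10],"jaw": -0.8},
  {"twist": [0,0,0],"offset": [0,0,-35],"jaw": -0.8},
  {"twist": [0,0,0],"offset": [0,0,-60],"jaw": -1},
  {"twist": [0,0,0],"offset": [0,0,-90],"jaw": -1},
  {"twist": [0,0,0],"offset": [0,0,-110],"jaw": -1},
])

```text
time: 30.03
position: [470.4, 142.7, 96.8]
tool_rot: [[0.998, -0.065, 0.001], [-0.065, -0.998, -0.001], [0.001, 0.001, -1.0]]
contact_force: [0.8, 0.2, 0.7]
opening: 85.4
```

```bash
python3 - <<'E'
from car import *
st();need((449.5,-278.2,60))
carriers('top');carriers('scene')
E
```

```text
t 30.0333 p [470.4 142.7  96.8] F [0.8 0.2 0.7] op 85.4
[[0.998, -0.065, 0.001], [-0.065, -0.998, -0.001], [0.001, 0.001, -1.0]] [  3.6  27.2 -31.9 114.8  20.6  43.5 -44.4]
offset [6.3, 421.4, 37.2] twist [0.05, -0.06, 0.09]
top score 0.58 n 225 mean [ 449.  -277.4   11.9] circ 449.7 -276.6 r 31.2
scene score 0.61 n 168 mean [ 426.8 -361.1   11.8] circ 421.6 -367.8 r 32.1
scene score 0.6 n 234 mean [ 449.4 -284.1   11.6] circ 449.6 -280.9 r 33.3
scene score 0.49 n 157 mean [470.1 141.5  35.2] circ 472.2 170.8 r 63.9
```

Emit:
send_rows([
  {"twist": [0,0,0],"offset": [0.6,41,0],"jaw": -1},
  {"twist": [0,0,0],"offset": [1.2,82,0],"jaw": -1},
  {"twist": [0,0,0],"offset": [1.8,123,0],"jaw": -1},
  {"twist": [0,0,0],"offset": [2.4,164,0],"jaw": -1},
  {"twist": [0,0,0],"offset": [3,205,0],"jaw": -1},
])

```text
time: 30.65
position: [458.2, -64.4, 93.9]
tool_rot: [[0.998, -0.065, -0.002], [-0.065, -0.998, -0.001], [-0.002, 0.001, -1.0]]
contact_force: [0.8, -1.2, -0.4]
opening: 85.1
```

Emit:
send_rows([
  {"twist": [0,0,0],"offset": [0.6,40,10],"jaw": -1},
  {"twist": [0,0,0],"offset": [1.2,80,20],"jaw": -1},
  {"twist": [0,0,0],"offset": [1.8,120,30],"jaw": -1},
  {"twist": [0,0,0],"offset": [2.4,160,40],"jaw": -1},
  {"twist": [0,0,0],"offset": [3,200,50],"jaw": -1},
])

```text
time: 31.07
position: [446.5, -265.7, 42.5]
tool_rot: [[0.998, -0.064, -0.004], [-0.064, -0.998, -0.0], [-0.004, 0.0, -1.0]]
contact_force: [0.6, 0.8, -0.8]
opening: 85.6
```

```bash
python3 -c "
from h import *
st();need((449.3,-278,-40))"
```

```text
t 31.0667 p [ 446.5 -265.7   42.5] F [ 0.6  0.8 -0.8] op 85.6
[[0.998, -0.064, -0.004], [-0.064, -0.998, -0.0], [-0.004, 0.0, -1.0]] [ 45.5  33.8 -25.3 112.4  22.4  38.9   2.5]
offset [4.0, 12.0, 82.5] twist [0.03, 0.24, 0.1]
```

Emit:
send_rows([
  {"twist": [0,0.2,0],"offset": [4,12,5],"jaw": -1},
  {"twist": [0,0.2,0],"offset": [4,12,20],"jaw": -1},
  {"twist": [0,0.2,0],"offset": [4,12,35],"jaw": -1},
  {"twist": [0,0.2,0],"offset": [4,12,48],"jaw": -1},
  {"twist": [0,0.2,0],"offset": [4,12,60],"jaw": -1},
])

```text
time: 31.48
position: [448.5, -277.0, -19.3]
tool_rot: [[0.998, -0.064, -0.003], [-0.064, -0.998, 0.001], [-0.003, -0.001, -1.0]]
contact_force: [-0.4, -0.0, -0.2]
opening: 85.5
```

```bash
python3 -c "
from h import *
st();need((449.3,-278,-40.5))"
```

```text
t 31.4833 p [ 448.5 -277.   -19.3] F [-0.4 -0.  -0.2] op 85.5
[[0.998, -0.064, -0.003], [-0.064, -0.998, 0.001], [-0.003, -0.001, -1.0]] [ 43.6  40.2 -21.7 112.1  26.3  32.7   0.5]
offset [0.9, 1.0, 21.2] twist [-0.04, 0.15, 0.14]
```

Descend, close, lift, carry.

Emit:
send_rows([
  {"twist": [0,0.1,0],"offset": [1,1,5],"jaw": -1},
  {"twist": [0,0.1,0],"offset": [1,1,10],"jaw": -1},
  {"twist": [0,0.1,0],"offset": [1,1,15],"jaw": -1},
  {"twist": [0,0.1,0],"offset": [1,1,18],"jaw": -0.7},
  {"twist": [0,0.1,0],"offset": [1,1,21],"jaw": -0.6},
], newtons=35)

```text
time: 31.9
position: [449.8, -278.1, -40.3]
tool_rot: [[0.998, -0.064, -0.0], [-0.064, -0.998, 0.0], [-0.0, -0.0, -1.0]]
contact_force: [-0.2, -0.3, 0.1]
opening: 68.0
```

Emit:
send_rows([
  {"twist": [0,0,0],"offset": [0,0,0],"jaw": -0.4},
  {"twist": [0,0,0],"offset": [0,0,0],"jaw": -0.2},
  {"twist": [0,0,0],"offset": [0,0,0],"jaw": 0.2},
  {"twist": [0,0,0],"offset": [0,0,0],"jaw": 0.5},
  {"twist": [0,0,0],"offset": [0,0,0],"jaw": 0.5},
], newtons=35)

```text
time: 32.32
position: [449.9, -278.2, -40.1]
tool_rot: [[0.998, -0.064, 0.0], [-0.064, -0.998, 0.0], [0.0, -0.0, -1.0]]
contact_force: [0.7, 0.2, 0.3]
opening: 61.4
```

Emit:
send_rows([
  {"twist": [0,0,0],"offset": [0,0,0],"jaw": 0.5},
  {"twist": [0,0,0],"offset": [0,0,0],"jaw": 0.5},
  {"twist": [0,0,0],"offset": [0,0,-20],"jaw": 0.5},
  {"twist": [0,0,0],"offset": [0,0,-50],"jaw": 0.5},
  {"twist": [0,0,0],"offset": [0,0,-85],"jaw": 0.5},
], newtons=35)

```text
time: 32.73
position: [448.5, -277.3, 44.6]
tool_rot: [[0.998, -0.063, -0.003], [-0.063, -0.998, 0.002], [-0.003, -0.002, -1.0]]
contact_force: [0.1, -1.1, 0.7]
opening: 61.3
```

```bash
python3 -c "
from car import *
st();need((465.3,74.6,50))
carriers('scene')"
```

```text
t 32.7333 p [ 448.5 -277.3   44.6] F [ 0.1 -1.1  0.7] op 61.3
[[0.998, -0.063, -0.003], [-0.063, -0.998, 0.002], [-0.003, -0.002, -1.0]] [ 46.8  34.2 -25.6 111.2  22.3  39.7   3.9]
offset [-5.5, -352.3, -4.6] twist [-0.12, 0.18, 0.17]
scene score 0.53 n 154 mean [ 425.5 -359.9   11.6] circ 423.8 -365.2 r 32.0
```

Emit:
send_rows([
  {"twist": [0,0,0],"offset": [-0.5,-35,0],"jaw": 0.5},
  {"twist": [0,0,0],"offset": [-1,-70,0],"jaw": 0.5},
  {"twist": [0,0,0],"offset": [-1.5,-105,0],"jaw": 0.5},
  {"twist": [0,0,0],"offset": [-2,-141,0],"jaw": 0.5},
  {"twist": [0,0,0],"offset": [-3,-177,0],"jaw": 0.5},
])

```text
time: 33.25
position: [461.5, -101.7, 48.7]
tool_rot: [[0.998, -0.065, 0.008], [-0.065, -0.998, -0.004], [0.008, 0.003, -1.0]]
contact_force: [1.3, 0.9, -0.3]
opening: 61.2
```

Emit:
send_rows([
  {"twist": [0,0,0],"offset": [-0.5,-35,0],"jaw": 0.5},
  {"twist": [0,0,0],"offset": [-1,-70,0],"jaw": 0.5},
  {"twist": [0,0,0],"offset": [-1.5,-105,0],"jaw": 0.5},
  {"twist": [0,0,0],"offset": [-2,-141,0],"jaw": 0.5},
  {"twist": [0,0,0],"offset": [-2.5,-175,0],"jaw": 0.5},
])

```text
time: 33.67
position: [470.0, 75.1, 47.8]
tool_rot: [[0.998, -0.064, 0.007], [-0.064, -0.998, -0.004], [0.008, 0.003, -1.0]]
contact_force: [1.3, -0.7, -0.1]
opening: 61.1
```

```bash
python3 -c "
from car import *
st();need((465.3,74.6,-12))"
```

```text
t 33.6667 p [470.   75.1  47.8] F [ 1.3 -0.7 -0.1] op 61.1
[[0.998, -0.064, 0.007], [-0.064, -0.998, -0.004], [0.008, 0.003, -1.0]] [  7.1  30.  -26.8 118.9  23.3  35.7 -39.4]
offset [-5.1, 0.6, 59.7] twist [0.19, -0.44, 0.12]
```

Emit:
send_rows([
  {"twist": [0.2,-0.4,0],"offset": [-4.5,0.6,5],"jaw": 0.5},
  {"twist": [0.2,-0.4,0],"offset": [-4.5,0.6,15],"jaw": 0.5},
  {"twist": [0.2,-0.4,0],"offset": [-4.5,0.6,25],"jaw": 0.5},
  {"twist": [0.2,-0.4,0],"offset": [-4.5,0.6,35],"jaw": 0.5},
  {"twist": [0.2,-0.4,0],"offset": [-4.5,0.6,43],"jaw": 0.5},
])

```text
time: 34.08
position: [465.2, 72.8, 3.1]
tool_rot: [[0.998, -0.067, -0.001], [-0.067, -0.998, -0.001], [-0.001, 0.001, -1.0]]
contact_force: [0.1, 0.1, -0.6]
opening: 61.0
```

```bash
python3 -c "
from car import *
st();need((465.3,74.6,-15.5))"
```

```text
t 34.0833 p [465.2  72.8   3.1] F [ 0.1  0.1 -0.6] op 61.0
[[0.998, -0.067, -0.001], [-0.067, -0.998, -0.001], [-0.001, 0.001, -1.0]] [  4.8  34.5 -23.7 120.   26.7  30.6 -42.3]
offset [-0.0, -1.9, 18.6] twist [0.05, 0.04, -0.02]
```

Emit:
send_rows([
  {"twist": [0,0,0],"offset": [0,-1.5,4],"jaw": 0.5},
  {"twist": [0,0,0],"offset": [0,-1.5,8],"jaw": 0.5},
  {"twist": [0,0,0],"offset": [0,-1.5,12],"jaw": 0.5},
  {"twist": [0,0,0],"offset": [0,-1.5,15],"jaw": 0.5},
  {"twist": [0,0,0],"offset": [0,-1.5,17.3],"jaw": 0.5},
])

```text
time: 34.5
position: [465.5, 74.2, -14.3]
tool_rot: [[0.998, -0.067, -0.001], [-0.067, -0.998, -0.001], [-0.001, 0.001, -1.0]]
contact_force: [-3.8, -1.8, 29.1]
opening: 60.9
```

Emit:
send_rows([
  {"twist": [0,0,0],"offset": [0,0,0],"jaw": 0.5},
  {"twist": [0,0,0],"offset": [0,0,0],"jaw": -0.7},
  {"twist": [0,0,0],"offset": [0,0,0],"jaw": -0.7},
  {"twist": [0,0,0],"offset": [0,0,0],"jaw": -0.8},
  {"twist": [0,0,0],"offset": [0,0,0],"jaw": -0.8},
])

```text
time: 34.92
position: [465.6, 74.1, -14.2]
tool_rot: [[0.998, -0.067, -0.0], [-0.067, -0.998, -0.001], [-0.0, 0.001, -1.0]]
contact_force: [0.4, -0.2, -0.0]
opening: 76.8
```

Emit:
send_rows([
  {"twist": [0,0,0],"offset": [0,0,-10],"jaw": -0.8},
  {"twist": [0,0,0],"offset": [0,0,-35],"jaw": -0.8},
  {"twist": [0,0,0],"offset": [0,0,-60],"jaw": -1},
  {"twist": [0,0,0],"offset": [0,0,-90],"jaw": -1},
  {"twist": [0,0,0],"offset": [0,0,-110],"jaw": -1},
])

```text
time: 35.33
position: [466.3, 74.6, 98.6]
tool_rot: [[0.998, -0.067, 0.002], [-0.067, -0.998, -0.0], [0.002, 0.0, -1.0]]
contact_force: [1.6, -0.5, 0.4]
opening: 85.6
```

```bash
python3 - <<'E'
from car import *
st();need((421,-362.5,60))
carriers('top');carriers('scene')
E
```

```text
t 35.3333 p [466.3  74.6  98.6] F [ 1.6 -0.5  0.4] op 85.6
[[0.998, -0.067, 0.002], [-0.067, -0.998, -0.0], [0.002, 0.0, -1.0]] [ 10.5  24.9 -30.5 117.6  18.7  42.  -35.5]
offset [-16.1, 439.1, 38.7] twist [0.02, -0.1, -0.02]
top score 0.81 n 220 mean [ 421.3 -363.2   12. ] circ 422.0 -363.3 r 30.4
top score 0.48 n 54 mean [459.2 161.9  38.5] circ 460.8 160.9 r 21.9
scene score 0.71 n 1113 mean [466.6  67.6  26.6] circ 465.2 89.0 r 184.0
scene score 0.69 n 146 mean [465.6  65.4  37.1] circ 466.6 68.7 r 35.4
scene score 0.56 n 116 mean [468.5 137.6  37.9] circ 471.1 143.2 r 33.8
scene score 0.56 n 129 mean [ 427.8 -361.7   11.6] circ 422.0 -368.5 r 30.2
```

Emit:
send_rows([
  {"twist": [0,0,0],"offset": [-1,41,0],"jaw": -1},
  {"twist": [0,0,0],"offset": [-2,82,0],"jaw": -1},
  {"twist": [0,0,0],"offset": [-4,123,0],"jaw": -1},
  {"twist": [0,0,0],"offset": [-6,164,0],"jaw": -1},
  {"twist": [0,0,0],"offset": [-8,205,0],"jaw": -1},
])

```text
time: 35.95
position: [442.6, -131.5, 95.7]
tool_rot: [[0.998, -0.067, -0.001], [-0.067, -0.998, -0.0], [-0.001, 0.0, -1.0]]
contact_force: [1.3, 0.5, 0.5]
opening: 85.4
```

Emit:
send_rows([
  {"twist": [0,0,0],"offset": [-1,41,5],"jaw": -1},
  {"twist": [0,0,0],"offset": [-2,82,10],"jaw": -1},
  {"twist": [0,0,0],"offset": [-4,123,20],"jaw": -1},
  {"twist": [0,0,0],"offset": [-6,164,30],"jaw": -1},
  {"twist": [0,0,0],"offset": [-8,205,40],"jaw": -1},
])

```text
time: 36.37
position: [419.6, -334.2, 54.8]
tool_rot: [[0.998, -0.066, -0.003], [-0.066, -0.998, 0.001], [-0.003, -0.001, -1.0]]
contact_force: [0.3, 0.0, 0.8]
opening: 85.5
```

```bash
python3 -c "
from car import *
st();need((421.3,-363,-20))
carriers('scene')"
```

```text
t 36.3667 p [ 419.6 -334.2   54.8] F [0.3 0.  0.8] op 85.5
[[0.998, -0.066, -0.003], [-0.066, -0.998, 0.001], [-0.003, -0.001, -1.0]] [ 51.8  33.4 -23.5 109.8  19.7  40.9  12.9]
offset [3.8, 28.7, 74.8] twist [-0.03, 0.17, -0.01]
scene score 0.6 n 165 mean [ 426.8 -360.4   11.6] circ 422.6 -366.3 r 32.7
```

Emit:
send_rows([
  {"twist": [0,0.2,0],"offset": [3.5,29,0],"jaw": -1},
  {"twist": [0,0.2,0],"offset": [3.5,29,20],"jaw": -1},
  {"twist": [0,0.2,0],"offset": [3.5,29,40],"jaw": -1},
  {"twist": [0,0.2,0],"offset": [3.5,29,60],"jaw": -1},
  {"twist": [0,0.2,0],"offset": [3.5,29,73],"jaw": -1},
])

```text
time: 36.88
position: [415.9, -367.3, -22.0]
tool_rot: [[0.997, -0.076, -0.005], [-0.076, -0.997, 0.001], [-0.005, -0.0, -1.0]]
contact_force: [0.1, 0.4, 0.2]
opening: 85.6
```

```bash
python3 -c "
from car import *
st();need((421.3,-363,-40.3))"
```

```text
t 36.8833 p [ 415.9 -367.3  -22. ] F [0.1 0.4 0.2] op 85.6
[[0.997, -0.076, -0.005], [-0.076, -0.997, 0.001], [-0.005, -0.0, -1.0]] [ 51.5  41.9 -19.5 108.   23.6  34.4  12.5]
offset [5.1, -4.7, 18.2] twist [-0.03, 0.31, -0.58]
```

Emit:
send_rows([
  {"twist": [0,0.2,-0.3],"offset": [2,-2,0],"jaw": -1},
  {"twist": [0,0.3,-0.5],"offset": [5,-4.5,4],"jaw": -1},
  {"twist": [0,0.3,-0.5],"offset": [5,-4.5,10],"jaw": -1},
  {"twist": [0,0.3,-0.5],"offset": [5,-4.5,15],"jaw": -0.8},
  {"twist": [0,0.3,-0.5],"offset": [5,-4.5,18],"jaw": -0.7},
], newtons=35)

```text
time: 37.3
position: [421.5, -363.2, -40.1]
tool_rot: [[0.998, -0.067, 0.0], [-0.067, -0.998, -0.0], [0.0, -0.0, -1.0]]
contact_force: [-0.7, -0.0, -0.1]
opening: 72.6
```

Emit:
send_rows([
  {"twist": [0,0,0],"offset": [0,0,0],"jaw": -0.4},
  {"twist": [0,0,0],"offset": [0,0,0],"jaw": -0.2},
  {"twist": [0,0,0],"offset": [0,0,0],"jaw": 0.2},
  {"twist": [0,0,0],"offset": [0,0,0],"jaw": 0.5},
  {"twist": [0,0,0],"offset": [0,0,0],"jaw": 0.5},
], newtons=35)

```text
time: 37.72
position: [421.7, -363.6, -39.8]
tool_rot: [[0.998, -0.068, 0.001], [-0.068, -0.998, -0.0], [0.001, 0.0, -1.0]]
contact_force: [0.5, 0.1, 2.4]
opening: 61.1
```

Emit:
send_rows([
  {"twist": [0,0,0],"offset": [0,0,0],"jaw": 0.5},
  {"twist": [0,0,0],"offset": [0,0,0],"jaw": 0.5},
  {"twist": [0,0,0],"offset": [0,0,-20],"jaw": 0.5},
  {"twist": [0,0,0],"offset": [0,0,-55],"jaw": 0.5},
  {"twist": [0,0,0],"offset": [0,0,-90],"jaw": 0.5},
], newtons=35)

```text
time: 38.13
position: [420.6, -362.6, 50.3]
tool_rot: [[0.998, -0.067, -0.001], [-0.067, -0.998, 0.002], [-0.002, -0.002, -1.0]]
contact_force: [0.9, -0.1, -0.2]
opening: 61.4
```

```bash
python3 -c "
from car import *
st();need((460.9,8,50))
carriers('scene');carriers('top')"
```

```text
t 38.1333 p [ 420.6 -362.6   50.3] F [ 0.9 -0.1 -0.2] op 61.4
[[0.998, -0.067, -0.001], [-0.067, -0.998, 0.002], [-0.002, -0.002, -1.0]] [ 53.8  35.3 -23.3 107.1  20.   41.7  15.4]
offset [15.3, -372.5, 0.8] twist [-0.09, 0.09, -0.06]
top score 0.73 n 240 mean [465.2  73.1  37.7] circ 465.3 72.6 r 31.1
top score 0.69 n 251 mean [469.5 142.7  38.1] circ 470.6 143.1 r 31.9
```

Emit:
send_rows([
  {"twist": [0,0,0],"offset": [2,-37,0],"jaw": 0.5},
  {"twist": [0,0,0],"offset": [4,-74,0],"jaw": 0.5},
  {"twist": [0,0,0],"offset": [5,-111,0],"jaw": 0.5},
  {"twist": [0,0,0],"offset": [6,-148,0],"jaw": 0.5},
  {"twist": [0,0,0],"offset": [8,-186,0],"jaw": 0.5},
])

```text
time: 38.75
position: [441.0, -177.3, 49.6]
tool_rot: [[0.998, -0.069, -0.0], [-0.069, -0.998, -0.001], [-0.0, 0.001, -1.0]]
contact_force: [1.4, 0.6, 0.5]
opening: 60.7
```

Emit:
send_rows([
  {"twist": [0,0,0],"offset": [2,-37,0],"jaw": 0.5},
  {"twist": [0,0,0],"offset": [4,-74,0],"jaw": 0.5},
  {"twist": [0,0,0],"offset": [5,-111,0],"jaw": 0.5},
  {"twist": [0,0,0],"offset": [6,-148,0],"jaw": 0.5},
  {"twist": [0,0,0],"offset": [8,-186,0],"jaw": 0.5},
])

```text
time: 39.17
position: [460.1, 9.1, 48.2]
tool_rot: [[0.998, -0.069, -0.003], [-0.069, -0.998, -0.001], [-0.003, 0.001, -1.0]]
contact_force: [0.6, -0.3, -0.7]
opening: 60.6
```

```bash
python3 -c "
from car import *
st();need((460.9,7.3,-14))"
```

```text
t 39.1667 p [460.1   9.1  48.2] F [ 0.6 -0.3 -0.7] op 60.6
[[0.998, -0.069, -0.003], [-0.069, -0.998, -0.001], [-0.003, 0.001, -1.0]] [ 13.7  28.7 -24.9 120.7  20.8  34.9 -29.7]
offset [1.1, 1.6, 62.2] twist [0.08, 0.18, -0.16]
```

Emit:
send_rows([
  {"twist": [0,0.2,-0.1],"offset": [1,1,8],"jaw": 0.5},
  {"twist": [0,0.2,-0.1],"offset": [1,1,18],"jaw": 0.5},
  {"twist": [0,0.2,-0.1],"offset": [1,1,28],"jaw": 0.5},
  {"twist": [0,0.2,-0.1],"offset": [1,1,38],"jaw": 0.5},
  {"twist": [0,0.2,-0.1],"offset": [1,1,44],"jaw": 0.5},
])

```text
time: 39.58
position: [459.5, 6.2, 2.2]
tool_rot: [[0.998, -0.07, -0.003], [-0.07, -0.998, -0.002], [-0.003, 0.003, -1.0]]
contact_force: [0.2, -0.5, 0.2]
opening: 61.2
```

```bash
python3 -c "
from car import *
st();need((460.9,7.3,-13.6))"
```

```text
t 39.5833 p [459.5   6.2   2.2] F [ 0.2 -0.5  0.2] op 61.2
[[0.998, -0.07, -0.003], [-0.07, -0.998, -0.002], [-0.003, 0.003, -1.0]] [ 11.   33.6 -21.4 121.6  24.7  29.1 -33. ]
offset [1.3, -1.2, 15.8] twist [0.14, 0.15, -0.2]
```

Emit:
send_rows([
  {"twist": [0.1,0.1,0],"offset": [1,-1,4],"jaw": 0.5},
  {"twist": [0.1,0.1,0],"offset": [1,-1,8],"jaw": 0.5},
  {"twist": [0.1,0.1,0],"offset": [1,-1,12],"jaw": 0.5},
  {"twist": [0.1,0.1,0],"offset": [1,-1,14],"jaw": 0.5},
  {"twist": [0.1,0.1,0],"offset": [1,-1,16],"jaw": 0.5},
])

```text
time: 40.0
position: [460.7, 7.0, -13.9]
tool_rot: [[0.998, -0.07, -0.001], [-0.07, -0.998, -0.001], [-0.001, 0.001, -1.0]]
contact_force: [-0.4, -0.7, 3.7]
opening: 61.0
```

Emit:
send_rows([
  {"twist": [0,0,0],"offset": [0,0,0],"jaw": 0.5},
  {"twist": [0,0,0],"offset": [0,0,0],"jaw": -0.7},
  {"twist": [0,0,0],"offset": [0,0,0],"jaw": -0.7},
  {"twist": [0,0,0],"offset": [0,0,0],"jaw": -0.8},
  {"twist": [0,0,0],"offset": [0,0,0],"jaw": -0.8},
])

```text
time: 40.42
position: [460.9, 7.0, -13.7]
tool_rot: [[0.998, -0.07, -0.0], [-0.07, -0.998, -0.001], [-0.0, 0.001, -1.0]]
contact_force: [-0.5, 0.3, -0.1]
opening: 76.7
```

Emit:
send_rows([
  {"twist": [0,0,0],"offset": [0,0,-10],"jaw": -0.8},
  {"twist": [0,0,0],"offset": [0,0,-35],"jaw": -0.8},
  {"twist": [0,0,0],"offset": [0,0,-60],"jaw": -0.8},
  {"twist": [0,0,0],"offset": [0,0,-90],"jaw": 0},
  {"twist": [0,0,0],"offset": [0,0,-120],"jaw": 1},
])

```text
time: 40.83
position: [460.3, 7.2, 108.0]
tool_rot: [[0.998, -0.069, -0.001], [-0.069, -0.998, -0.0], [-0.001, 0.001, -1.0]]
contact_force: [1.3, -0.2, 0.9]
opening: 54.1
```

Emit:
send_rows([
  {"twist": [0,0,0],"offset": [-2,41,0],"jaw": 1},
  {"twist": [0,0,0],"offset": [-2,82,0],"jaw": 1},
  {"twist": [0,0,0],"offset": [-2,123,0],"jaw": 1},
  {"twist": [0,0,0],"offset": [-2,155,0],"jaw": 1},
  {"twist": [0,0,0],"offset": [-2,160,0],"jaw": 1},
])

```text
time: 41.25
position: [445.9, -159.1, 108.8]
tool_rot: [[0.997, -0.078, -0.001], [-0.078, -0.997, -0.004], [-0.001, 0.004, -1.0]]
contact_force: [0.2, -0.4, 0.5]
opening: -0.1
```

```bash
python3 - <<'E'
from car import *
st()
carriers('top');carriers('scene')
c=cam("top");a=cv2.resize(c['frame'][170:250,180:330],None,fx=4,fy=4,interpolation=2)
s=cam("scene");b=cv2.resize(s['frame'][120:310,265:355],None,fx=2,fy=2,interpolation=2)
o=np.zeros((400,800,3),np.uint8);o[:a.shape[0],:600]=a;o[:380,610:790]=b;cv2.imwrite("pics/n.png",o)
E
```

```text
t 41.25 p [ 445.9 -159.1  108.8] F [ 0.2 -0.4  0.5] op -0.1
[[0.997, -0.078, -0.001], [-0.078, -0.997, -0.004], [-0.001, 0.004, -1.0]] [ 35.4  23.2 -25.8 117.2  15.   42.7  -4.1]
top score 0.79 n 239 mean [469.4 143.4  38.5] circ 469.7 143.4 r 31.4
top score 0.58 n 242 mean [480.5  62.6  38.1] circ 480.4 62.9 r 30.8
scene score 0.65 n 91 mean [462.3  10.3  38.1] circ 463.2 15.7 r 36.4
scene score 0.63 n 85 mean [491.   55.6  37.9] circ 483.9 60.0 r 32.2
```

View pics/n.png

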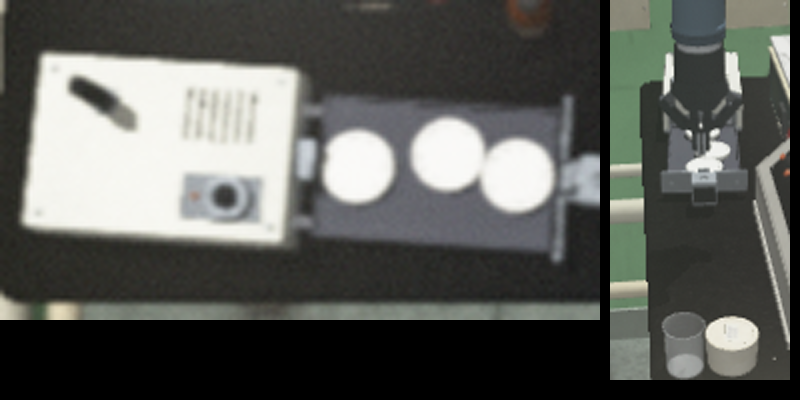

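```bash
python3 - <<'E'
from car import *
c=cam("top");m=np.zeros((400,640),bool);m[185:235,255:325]=1
Ps=[cloud(cam("top"),m) for _ in range(6)];P=np.vstack(Ps)
a=np.radians(-3.8);xc=np.array([np.cos(a),np.sin(a)]);yc=np.array([-np.sin(a),np.cos(a)])
K=np.vstack([P]);
for n,(x,y) in {"A":(469.6,143.3),"B":(480.5,62.7),"C":(461,7)}.items():
    q=P[(np.hypot(P[:,0]-x,P[:,1]-y)<25)]
    A=np.c_[q[:,0]-x,q[:,1]-y,np.ones(len(q))];s=np.linalg.lstsq(A,q[:,2],rcond=None)[0];print(n,len(q),s.round(3))
L=np.c_[(P[:,:2]-[465.3,75.1])@xc,(P[:,:2]-[465.3,75.1])@yc,P[:,2]]
h=L[(L[:,2]>33)&(L[:,2]<44)&(abs(L[:,0])<56)&(L[:,1]>-101)]
for lo,hi in ((30,110),(-40,30),(-101,-40)):
    q=h[(h[:,1]>lo)&(h[:,1]<hi)];print(lo,len(q),cv2.minEnclosingCircle(q[:,:2].astype(np.float32)),q.mean(0))
need((454.5,-150,70)); print(bot.state()["time"])
E
```

```text
A 949 [1.6000e-02 2.0000e-03 3.7818e+01]
B 943 [6.0000e-03 4.0000e-03 3.7746e+01]
C 942 [-1.0000e-03 -1.0000e-03  3.7879e+01]
30 1476 ((-1.1264839172363281, 69.14244842529297), 63.388885498046875) [-2.63763088e-02  6.90912516e+01  3.80902774e+01]
-40 1410 ((-2.4534549713134766, -4.191380500793457), 59.96737289428711) [ 15.02519998 -10.10566307  37.83000176]
-101 1418 ((0.18426895141601562, -72.39130401611328), 61.0413932800293) [  0.86960119 -71.32877081  38.02458653]
offset [7.1, -2.4, 38.1] twist [0.03, 0.05, -0.15]
41.9
```

Emit:
send_rows([
  {"twist": [0,0,-0.2],"offset": [5,0,20],"jaw": 1},
  {"twist": [0,0,-0.5],"offset": [5,0,45],"jaw": 1},
  {"twist": [0,0,-0.5],"offset": [5,0,70],"jaw": 1},
  {"twist": [0,0,-0.5],"offset": [5,0,95],"jaw": 1},
  {"twist": [0,0,-0.5],"offset": [5,0,118],"jaw": 1},
])

```text
time: 42.32
position: [452.0, -152.2, -11.2]
tool_rot: [[0.998, -0.06, -0.001], [-0.06, -0.998, -0.0], [-0.001, 0.0, -1.0]]
contact_force: [-0.0, -0.2, -0.6]
opening: 0.1
```

```bash
python3 - <<'E'
from h import *
s=st();need((454.2,-105,-12))
p=s["position"];c=cam("scene");m=np.zeros((400,640),bool);m[175:260,280:340]=1
P=cloud(c,m)
for z in range(-2,70,6):
    q=P[(P[:,2]>=z+1)&(P[:,2]<z+7)&(abs(P[:,0]-p[0])<60)&(P[:,1]<p[1]+10)&(P[:,1]>p[1]-30)&(P[:,2]>4)]
    if len(q): print(z,len(q),q[:,0].min().round(),q[:,0].max().round(),np.median(q[:,1]).round(1))
E
```

```text
t 42.3167 p [ 452.  -152.2  -11.2] F [-0.  -0.2 -0.6] op 0.1
[[0.998, -0.06, -0.001], [-0.06, -0.998, -0.0], [-0.001, 0.0, -1.0]] [ 28.8  35.9 -19.3 119.5  24.1  28.4 -11.9]
offset [-0.6, -47.2, 0.8] twist [0.02, 0.06, 0.36]
-2 5 398.0 499.0 -166.8
4 1 506.0 506.0 -164.8
22 1 453.0 453.0 -155.3
28 9 444.0 460.0 -159.5
34 10 441.0 463.0 -161.0
40 17 441.0 466.0 -161.1
46 12 441.0 466.0 -161.0
52 17 441.0 466.0 -161.7
58 17 441.0 466.0 -161.6
64 17 426.0 478.0 -161.8
```

Emit:
send_rows([
  {"twist": [0,0,0.2],"offset": [0,-9,4],"jaw": 1},
  {"twist": [0,0,0.3],"offset": [0,-18,7],"jaw": 1},
  {"twist": [0,0,0.3],"offset": [0,-27,7],"jaw": 1},
  {"twist": [0,0,0.3],"offset": [0,-36,7],"jaw": 1},
  {"twist": [0,0,0.3],"offset": [0,-44,7],"jaw": 1},
])

```text
time: 42.78
position: [452.9, -106.1, -20.5]
tool_rot: [[0.998, -0.064, -0.005], [-0.064, -0.998, 0.002], [-0.005, -0.001, -1.0]]
contact_force: [-0.6, 0.2, 1.4]
opening: 0.0
```

Emit:
send_rows([
  {"twist": [0,0,0],"offset": [0,-4,0],"jaw": 1},
  {"twist": [0,0,0],"offset": [0,-8,0],"jaw": 1},
  {"twist": [0,0,0],"offset": [0,-14,0],"jaw": 1},
  {"twist": [0,0,0],"offset": [0,-21,0],"jaw": 1},
  {"twist": [0,0,0],"offset": [0,-29,0],"jaw": 1},
])

```text
time: 43.2
position: [454.9, -77.5, -20.3]
tool_rot: [[0.998, -0.065, -0.004], [-0.065, -0.998, 0.001], [-0.004, -0.001, -1.0]]
contact_force: [0.5, -1.6, 0.4]
opening: -0.1
```

```bash
python3 -c "
from h import *
st();need((469.8,129.9,-18))"
```

```text
t 43.2 p [454.9 -77.5 -20.3] F [ 0.5 -1.6  0.4] op -0.1
[[0.998, -0.065, -0.004], [-0.065, -0.998, 0.001], [-0.004, -0.001, -1.0]] [ 18.7  36.  -17.8 121.5  24.1  26.1 -21.6]
offset [1.3, -207.9, -2.2] twist [-0.03, 0.25, 0.05]
```

Emit:
send_rows([
  {"twist": [0,0.1,0],"offset": [0,-10,0],"jaw": 1},
  {"twist": [0,0.2,0],"offset": [0,-20,0],"jaw": 1},
  {"twist": [0,0.2,0],"offset": [0,-30,0],"jaw": 1},
  {"twist": [0,0.2,0],"offset": [0,-40,0],"jaw": 1},
  {"twist": [0,0.2,0],"offset": [0.3,-50,0],"jaw": 1},
])

```text
time: 43.62
position: [458.2, -26.4, -20.3]
tool_rot: [[0.998, -0.065, -0.001], [-0.065, -0.998, 0.001], [-0.001, -0.001, -1.0]]
contact_force: [-0.6, -2.1, 1.1]
opening: -0.2
```

Emit:
send_rows([
  {"twist": [0,0,0],"offset": [0,-10,0],"jaw": 1},
  {"twist": [0,0,0],"offset": [0,-20,0],"jaw": 1},
  {"twist": [0,0,0],"offset": [0,-30,0],"jaw": 1},
  {"twist": [0,0,0],"offset": [0,-40,0],"jaw": 1},
  {"twist": [0,0,0],"offset": [0.3,-50,0],"jaw": 1},
])

```text
time: 44.03
position: [461.5, 24.4, -20.4]
tool_rot: [[0.998, -0.065, -0.002], [-0.065, -0.998, 0.0], [-0.002, -0.0, -1.0]]
contact_force: [0.3, -1.8, 0.9]
opening: -0.1
```

Emit:
send_rows([
  {"twist": [0,0,0],"offset": [0,-10,0],"jaw": 1},
  {"twist": [0,0,0],"offset": [0,-20,0],"jaw": 1},
  {"twist": [0,0,0],"offset": [0,-30,0],"jaw": 1},
  {"twist": [0,0,0],"offset": [0,-40,0],"jaw": 1},
  {"twist": [0,0,0],"offset": [0.3,-50,0],"jaw": 1},
])

```text
time: 44.45
position: [464.8, 75.2, -20.4]
tool_rot: [[0.998, -0.065, -0.002], [-0.065, -0.998, 0.0], [-0.002, -0.0, -1.0]]
contact_force: [0.2, -1.8, 1.6]
opening: -0.1
```

```bash
python3 -c "
from car import *
st();need((469.8,129.9,-18))
carriers('top')"
```

```text
t 44.45 p [464.8  75.2 -20.4] F [ 0.2 -1.8  1.6] op -0.1
[[0.998, -0.065, -0.002], [-0.065, -0.998, 0.0], [-0.002, -0.0, -1.0]] [ -1.   36.3 -16.7 120.4  22.4  26.4 -38.7]
offset [1.4, -54.9, -2.4] twist [-0.01, 0.13, 0.08]
```

Emit:
send_rows([
  {"twist": [0,0,0],"offset": [0.2,-9,0],"jaw": 1},
  {"twist": [0,0,0],"offset": [0.5,-18,0],"jaw": 1},
  {"twist": [0,0,0],"offset": [0.8,-27,0],"jaw": 1},
  {"twist": [0,0,0],"offset": [1,-35,0],"jaw": 1},
  {"twist": [0,0,0],"offset": [1,-42,0],"jaw": 1},
])

```text
time: 44.97
position: [468.4, 118.7, -20.4]
tool_rot: [[0.998, -0.062, -0.002], [-0.062, -0.998, 0.0], [-0.002, -0.0, -1.0]]
contact_force: [-0.1, -10.7, 2.5]
opening: -0.3
```

Emit:
send_rows([
  {"twist": [0,0,0],"offset": [0,-2,0],"jaw": 1},
  {"twist": [0,0,0],"offset": [0,-4,0],"jaw": 1},
  {"twist": [0,0,0],"offset": [0,-6,0],"jaw": 1},
  {"twist": [0,0,0],"offset": [0,-8,0],"jaw": 1},
  {"twist": [0,0,0],"offset": [0,-10,0],"jaw": 1},
])

```text
time: 45.38
position: [469.1, 128.8, -20.4]
tool_rot: [[0.998, -0.062, -0.002], [-0.062, -0.998, 0.0], [-0.002, -0.0, -1.0]]
contact_force: [0.0, -12.3, 1.2]
opening: 0.1
```

Emit:
send_rows([
  {"twist": [0,0,0],"offset": [0,-1,0],"jaw": 1},
  {"twist": [0,0,0],"offset": [0,-2,0],"jaw": 1},
  {"twist": [0,0,0],"offset": [0,-3,0],"jaw": 1},
  {"twist": [0,0,0],"offset": [0,-3,0],"jaw": 1},
  {"twist": [0,0,0],"offset": [0,-3,0],"jaw": 1},
])

```text
time: 45.8
position: [469.0, 128.6, -20.4]
tool_rot: [[0.998, -0.065, -0.004], [-0.065, -0.998, -0.004], [-0.004, 0.004, -1.0]]
contact_force: [-0.2, -11.4, 3.5]
opening: -0.3
```

Emit:
send_rows([
  {"twist": [0,0,0],"offset": [0,-2,0],"jaw": 1},
  {"twist": [0,0,0],"offset": [0,-4,0],"jaw": 1},
  {"twist": [0,0,0],"offset": [0,-6,0],"jaw": 1},
  {"twist": [0,0,0],"offset": [0,-6,0],"jaw": 1},
  {"twist": [0,0,0],"offset": [0,-6,0],"jaw": 1},
])

```text
time: 46.22
position: [468.7, 128.1, -20.5]
tool_rot: [[0.998, -0.069, -0.007], [-0.069, -0.998, -0.012], [-0.006, 0.013, -1.0]]
contact_force: [-1.3, -19.0, 9.0]
opening: -0.4
```

```bash
python3 -c "
from h import *
st();need((469.8,129.9,-18))"
```

```text
t 46.2167 p [468.7 128.1 -20.5] F [ -1.3 -19.    9. ] op -0.4
[[0.998, -0.069, -0.007], [-0.069, -0.998, -0.012], [-0.006, 0.013, -1.0]] [ -8.1  37.2 -16.1 117.9  21.8  28.3 -44.5]
offset [1.0, -1.9, -2.6] twist [0.72, 0.35, -0.18]
```

Emit:
send_rows([
  {"twist": [0.3,0,0],"offset": [0,8,0],"jaw": 1},
  {"twist": [0.7,0.3,0],"offset": [0,20,0],"jaw": 1},
  {"twist": [0.7,0.3,0],"offset": [0,40,0],"jaw": 1},
  {"twist": [0.7,0.3,0],"offset": [0,60,-30],"jaw": 1},
  {"twist": [0.7,0.3,0],"offset": [0,100,-60],"jaw": 1},
])

```text
time: 46.63
position: [462.6, 39.0, 36.1]
tool_rot: [[0.998, -0.064, -0.001], [-0.064, -0.998, 0.003], [-0.001, -0.003, -1.0]]
contact_force: [2.2, -0.6, -0.7]
opening: 0.4
```

```bash
python3 - <<'E'
from h import *
st()
c=cam("top")
for n,big in (("top",np.s_[195:225,245:285]),("scene",np.s_[160:200,290:335])):
    m=np.zeros((400,640),bool);m[big]=1
    P=np.vstack([cloud(cam(n),m) for _ in range(2)])
    b=P[(P[:,2]>48)&(P[:,2]<64)&(P[:,1]<185)&(P[:,0]>430)&(P[:,0]<520)]
    print(n,"boss",len(b),np.round(b.mean(0),1),b.min(0).round(1),b.max(0).round(1))
    for d in eyes.tip_of("release_mouth",n)[:2]: print(d["score"],d["location"])
f=cam("top")["frame"];s=cam("scene")["frame"]
o=np.hstack([cv2.resize(f[175:245,180:280],(560,392),interpolation=2)[:, 200:],cv2.resize(s[125:200,275:355],(418,392),interpolation=2)]);print(o.shape)
cv2.imwrite("pics/o.png",o)
E
```

```text
t 46.6333 p [462.6  39.   36.1] F [ 2.2 -0.6 -0.7] op 0.4
[[0.998, -0.064, -0.001], [-0.064, -0.998, 0.003], [-0.001, -0.003, -1.0]] [  7.   29.7 -21.  120.7  18.8  32.7 -31.1]
top boss 264 [471.4 158.3  55.8] [450.8 138.6  48.2] [490.5 183.2  63.9]
0.55 [259.6, 209.2]
scene boss 22 [475.1 154.7  55.2] [452.1 132.3  48.2] [515.5 181.9  63.9]
0.87 [309.1, 177.7]
(392, 778, 3)
```

View pics/o.png

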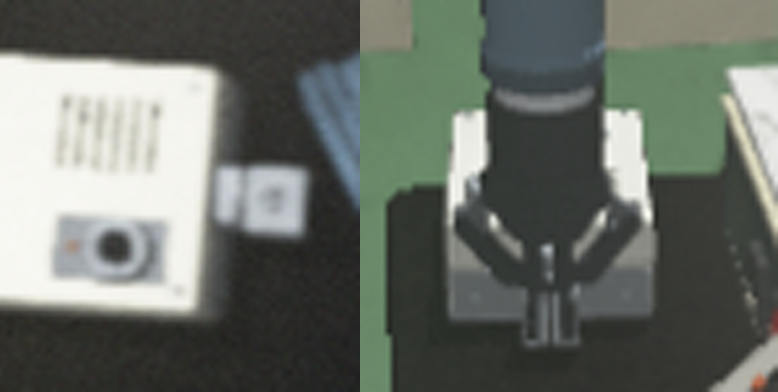

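Emit:
send_rows([
  {"twist": [0,0,0],"offset": [0,0,-15],"jaw": 1},
  {"twist": [0,0,0],"offset": [0,0,-35],"jaw": 1},
  {"twist": [0,0,0],"offset": [-5,-20,-55],"jaw": 1},
  {"twist": [0,0,0],"offset": [-10,-45,-65],"jaw": 1},
  {"twist": [0,0,0],"offset": [-15,-80,-65],"jaw": 1},
])

```text
time: 47.5
position: [453.8, 118.1, 101.6]
tool_rot: [[0.998, -0.069, 0.001], [-0.069, -0.998, 0.0], [0.001, -0.0, -1.0]]
contact_force: [1.0, -0.1, -0.6]
opening: 0.1
```

Emit:
send_rows([
  {"twist": [0,0,0],"offset": [-5,-30,0],"jaw": 1},
  {"twist": [0,0,0],"offset": [-10,-60,0],"jaw": 1},
  {"twist": [0,0,0],"offset": [-15,-90,0],"jaw": 1},
  {"twist": [0,0,0],"offset": [-20,-110,0],"jaw": 1},
  {"twist": [0,0,0],"offset": [-24,-125,0],"jaw": 1},
])

```text
time: 47.92
position: [437.0, 248.3, 101.3]
tool_rot: [[0.998, -0.065, 0.0], [-0.065, -0.998, 0.001], [0.0, -0.001, -1.0]]
contact_force: [-0.2, 0.7, -0.1]
opening: -0.0
```

```bash
python3 -c "
from h import *
st();need((437,246.7,68))"
```

```text
t 47.9167 p [437.  248.3 101.3] F [-0.2  0.7 -0.1] op -0.0
[[0.998, -0.065, 0.0], [-0.065, -0.998, 0.001], [0.0, -0.001, -1.0]] [-13.7  26.5 -26.1 113.4  16.4  43.6 -53.1]
offset [0.1, 1.7, 33.2] twist [-0.08, -0.0, 0.09]
```

Emit:
send_rows([
  {"twist": [0,0,0],"offset": [0,1.5,8],"jaw": 1},
  {"twist": [0,0,0],"offset": [0,1.5,16],"jaw": 1},
  {"twist": [0,0,0],"offset": [0,1.5,24],"jaw": 1},
  {"twist": [0,0,0],"offset": [0,1.5,30],"jaw": 1},
  {"twist": [0,0,0],"offset": [0,1.5,34],"jaw": 1},
])

```text
time: 48.33
position: [436.4, 244.9, 65.9]
tool_rot: [[0.998, -0.066, -0.002], [-0.066, -0.998, -0.001], [-0.002, 0.001, -1.0]]
contact_force: [-1.6, -2.4, 4.1]
opening: 0.3
```

Emit:
send_rows([
  {"twist": [0,0,0],"offset": [0,0,1],"jaw": 1},
  {"twist": [0,0,0],"offset": [0,0,2],"jaw": 1},
  {"twist": [0,0,0],"offset": [0,0,3],"jaw": 1},
  {"twist": [0,0,0],"offset": [0,0,4],"jaw": 1},
  {"twist": [0,0,0],"offset": [0,0,5],"jaw": 1},
])

```text
time: 48.75
position: [436.7, 244.9, 63.8]
tool_rot: [[0.998, -0.067, -0.001], [-0.067, -0.998, -0.002], [-0.001, 0.002, -1.0]]
contact_force: [-13.9, -7.5, 50.5]
opening: 0.2
```

```bash
python3 -c "
from h import *
st();need((437,246.7,60))"
```

```text
t 48.75 p [436.7 244.9  63.8] F [-13.9  -7.5  50.5] op 0.2
[[0.998, -0.067, -0.001], [-0.067, -0.998, -0.002], [-0.001, 0.002, -1.0]] [-15.1  29.9 -24.3 114.8  19.   39.3 -55.2]
offset [0.1, -1.8, 3.8] twist [0.1, 0.04, -0.05]
```

Emit:
send_rows([
  {"twist": [0,0,0],"offset": [0,-1,-2],"jaw": 1},
  {"twist": [0,0,0],"offset": [0,-1.8,-5],"jaw": 1},
  {"twist": [0,0,0],"offset": [0,-1.8,-8],"jaw": 1},
  {"twist": [0,0,0],"offset": [0,-1.8,-8],"jaw": 1},
  {"twist": [0,0,0],"offset": [0,-1.8,-8],"jaw": 1},
])

```text
time: 49.17
position: [437.1, 246.4, 71.6]
tool_rot: [[0.998, -0.068, -0.001], [-0.068, -0.998, -0.002], [-0.001, 0.002, -1.0]]
contact_force: [0.6, -0.4, -0.4]
opening: 0.1
```

Emit:
send_rows([
  {"twist": [0,0,0],"offset": [0,0,1.5],"jaw": 1},
  {"twist": [0,0,0],"offset": [0,0,1.5],"jaw": 1},
  {"twist": [0,0,0],"offset": [0,0,1.5],"jaw": 1},
  {"twist": [0,0,0],"offset": [0,0,1.5],"jaw": 1},
  {"twist": [0,0,0],"offset": [0,0,1.5],"jaw": 1},
])

```text
time: 49.58
position: [436.9, 246.3, 70.0]
tool_rot: [[0.998, -0.068, -0.001], [-0.068, -0.998, -0.002], [-0.001, 0.002, -1.0]]
contact_force: [0.4, -0.6, 0.5]
opening: -0.3
```

Emit:
send_rows([
  {"twist": [0,0,0],"offset": [0,0,1.5],"jaw": 1},
  {"twist": [0,0,0],"offset": [0,0,1.5],"jaw": 1},
  {"twist": [0,0,0],"offset": [0,0,1.5],"jaw": 1},
  {"twist": [0,0,0],"offset": [0,0,1.5],"jaw": 1},
  {"twist": [0,0,0],"offset": [0,0,1.5],"jaw": 1},
])

```text
time: 50.0
position: [437.0, 246.4, 68.6]
tool_rot: [[0.998, -0.068, -0.001], [-0.068, -0.998, -0.002], [-0.001, 0.002, -1.0]]
contact_force: [-0.2, -0.5, 1.6]
opening: 0.3
```

Emit:
send_rows([
  {"twist": [0,0,0],"offset": [0,0,1.5],"jaw": 1},
  {"twist": [0,0,0],"offset": [0,0,1.5],"jaw": 1},
  {"twist": [0,0,0],"offset": [0,0,1.5],"jaw": 1},
  {"twist": [0,0,0],"offset": [0,0,1.5],"jaw": 1},
  {"twist": [0,0,0],"offset": [0,0,1.5],"jaw": 1},
])

```text
time: 50.42
position: [437.1, 246.4, 67.1]
tool_rot: [[0.998, -0.068, -0.001], [-0.068, -0.998, -0.002], [-0.001, 0.002, -1.0]]
contact_force: [0.5, -0.3, 3.3]
opening: 0.2
```

Emit:
send_rows([
  {"twist": [0,0,0],"offset": [0,0,1.5],"jaw": 1},
  {"twist": [0,0,0],"offset": [0,0,1.5],"jaw": 1},
  {"twist": [0,0,0],"offset": [0,0,1.5],"jaw": 1},
  {"twist": [0,0,0],"offset": [0,0,1.5],"jaw": 1},
  {"twist": [0,0,0],"offset": [0,0,1.5],"jaw": 1},
])

```text
time: 50.83
position: [437.1, 246.5, 65.7]
tool_rot: [[0.998, -0.068, -0.001], [-0.068, -0.998, -0.002], [-0.001, 0.002, -1.0]]
contact_force: [-0.7, -0.6, 4.6]
opening: -0.0
```

Emit:
send_rows([
  {"twist": [0,0,0],"offset": [0,0,1.5],"jaw": 1},
  {"twist": [0,0,0],"offset": [0,0,1.5],"jaw": 1},
  {"twist": [0,0,0],"offset": [0,0,1.5],"jaw": 1},
  {"twist": [0,0,0],"offset": [0,0,1.5],"jaw": 1},
  {"twist": [0,0,0],"offset": [0,0,1.5],"jaw": 1},
])

```text
time: 51.25
position: [437.1, 246.4, 64.5]
tool_rot: [[0.998, -0.068, -0.001], [-0.068, -0.998, -0.002], [-0.0, 0.002, -1.0]]
contact_force: [-1.5, -1.4, 9.5]
opening: 0.2
```

Emit:
send_rows([
  {"twist": [0,0,0],"offset": [0,0,-10],"jaw": 1},
  {"twist": [0,0,0],"offset": [0,0,-30],"jaw": 1},
  {"twist": [0,0,0],"offset": [0,0,-60],"jaw": 1},
  {"twist": [0,0,0],"offset": [0,0,-90],"jaw": 1},
  {"twist": [0,0,0],"offset": [0,0,-120],"jaw": 1},
])

```text
time: 51.67
position: [436.5, 246.5, 185.8]
tool_rot: [[0.998, -0.067, -0.002], [-0.067, -0.998, -0.002], [-0.001, 0.002, -1.0]]
contact_force: [1.1, -0.8, 0.2]
opening: 0.1
```

Emit:
send_rows([
  {"twist": [0,0,0],"offset": [0,30,0],"jaw": 1},
  {"twist": [0,0,0],"offset": [0,70,0],"jaw": 1},
  {"twist": [0,0,0],"offset": [0,110,0],"jaw": 1},
  {"twist": [0,0,0],"offset": [0,150,0],"jaw": 1},
  {"twist": [0,0,0],"offset": [0,190,0],"jaw": 1},
])

```text
time: 52.08
position: [423.0, 55.2, 186.4]
tool_rot: [[0.998, -0.067, -0.001], [-0.067, -0.998, -0.002], [-0.001, 0.002, -1.0]]
contact_force: [0.9, 0.4, -0.5]
opening: -0.1
```

```bash
python3 - <<'E'
from h import *
st()
for n,big in (("top",np.s_[195:225,245:285]),("scene",np.s_[160:200,290:335])):
    m=np.zeros((400,640),bool);m[big]=1
    c=cam(n);P=cloud(c,m)
    b=P[(P[:,2]>48)&(P[:,2]<64)&(P[:,1]<185)&(P[:,0]>430)&(P[:,0]<520)]
    print(n,"boss",len(b),np.round(b.mean(0),1),b.min(0).round(1))
    m[:]=0;m[(np.s_[175:240,178:280] if n=="top" else np.s_[120:160,300:335])]=1
    P=cloud(c,m);h=P[(P[:,2]>110)&(P[:,2]<175)&(abs(P[:,0]-519)<25)&(abs(P[:,1]-352)<30)]
    print("pin",len(h),h.mean(0).round(1),h[:,2].max().round(1)) if len(h) else 0
    s=P[(P[:,2]>95)&(P[:,2]<108)&(np.hypot(P[:,0]-437,P[:,1]-246)<9)]
    print("start",np.median(s,0)) if len(s) else 0
    for q in ("wafer_tub","beaker","dropper_bottle"):
        for d in eyes.tip_of(q,n)[:1]: print(q,round(d["score"],2),at_z(c,d["location"],0).round(0))
workorder.sign_off()
E
```

```text
t 52.0833 p [423.   55.2 186.4] F [ 0.9  0.4 -0.5] op -0.1
[[0.998, -0.067, -0.001], [-0.067, -0.998, -0.002], [-0.001, 0.002, -1.0]] [  8.7  11.2 -24.7 119.4   6.1  50.7 -23.3]
top boss 1 [457.3 179.3  62.7] [457.3 179.3  62.7]
pin 58 [518.7 350.6 150.8] 174.7
start [438.64326321 245.64320623 104.55699478]
wafer_tub 0.92 [ 463. -453.    0.]
beaker 0.58 [ 397. -460.    0.]
dropper_bottle 0.62 [615. -24.   0.]
scene boss 94 [473.5 160.   55.9] [432.4 133.   49.2]
pin 69 [520.7 348.8 140.5] 170.6
start [443.40796501 245.0450497  104.84107314]
wafer_tub 0.93 [ 464. -473.   -0.]
beaker 0.82 [ 400. -459.    0.]
dropper_bottle 0.74 [535. 555.  -0.]
the job is handed in; nothing more can be done
```

The tray went out, was loaded with all three carriers and pushed home. Then I pressed start and handed the job in. Nothing has reported whether the run passed.

**What I did:** I took the pin from its holster, held the release down with it and dragged the tray out to its stop. I put the pin back with its flange on the roof and laid the carriers on the tray. I pushed the tray home to a hard stop of about 19 N and pressed start through its full 5 mm at about 5 N.

**Last checks:**
- **Tray:** After the push the boss was back within about 0.5 mm of where it started, by the top camera, and in the scene camera again at the end. I take it as latched from that and from the hard stop. I did not pull on it or see the tongue.
- **Pin and start button:** The pin stands upright in the holster and the button is up.
- **Bystanders:** Tub and beaker read within about 15 mm of their first readings (tub up to 14 mm, beaker up to 10 mm), and I never touched them. The bottle read 13 mm off by the top camera. The scene camera's bottle reading was nowhere near it and I ignored it.

**What was off or unsure:**
- **Middle carrier:** It was found about 18 mm aside on the tray, touching its outer neighbour. Plane fits showed all three flat before the tray went in, and it was within limits, so I left it. I could not look again once the tray was shut.
- **Outer carrier:** It measured about 71 mm out from the tray centre, close to the rim. The limit is 77 mm.
- **Finger tips:** They sat about 35 to 40 mm above the reported TCP, contrary to the description. I found the heights by contact and depth instead.
- **Pin grip:** The pin seems to have slipped about 5 mm in the grip while I was finding the release hole. I corrected for this before putting it back.

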